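# Take the empty filament spool out of its under-shelf hanger

### The arm

A 6-joint arm with a two-finger parallel gripper is mounted at the origin on the work surface. World frame = base frame: x ahead of the robot, y to its left, z up, the work surface at z = 0. Lengths are in m, angles in degrees, forces in N, time in s.
With the tool pointing down it reaches from about 0.375 to 0.9 m from the base axis. Payload 3.1 kg.
Tool frame: the origin (TCP) lies midway between the tips of the shut fingers; the grasp point (between the pads) lies 19 mm behind it; x points along the fingers, z is the direction in which the jaws open and shut, and the axes are right-handed (so a half turn about x gives the same grasp; the last joint's range is limited). The gripper opens to 87 mm and grips with 3 to 60 N. Pads are 19 mm wide; open, the fingers measure 117 mm over their backs; the gripper's body (75 mm by 190 mm) begins 51 mm behind the grasp point.
Start: joints at [57.095, 30.224, 82.088, -0, 67.689, -10.227], TCP at [0.241, 0.577, 0.223] pointing down, gripper open.
Joint ranges: [-176.69, 176.69], [-43.24, 126.21], [12.49, 139.97], [-82, 262], [0, 151.66], [-163.58, 163.58]. Speed limits (degrees/s): [159.86, 159.86, 180, 180, 180, 180].

### API

Orientations are given as a 3x3 rotation matrix whose columns are the frame's x, y, z axes.
In Python, from rig import * gives the robot as it stands.
- The arm moves only by the tool play_rows, never from a script. Its argument "rows" is a list that holds one entry, the list of rows, each a list of 7 numbers: the shift along the tool's x, y, z in m, then the turn, a rotation vector about the tool's x, y, z in degrees, then the finger opening in m, from 0 to 0.087. A call has 1 to 12 rows; each row is the pose to reach, as a shift and turn from the pose commanded when the call began, along the tool's axes at that moment; what a row does not reach only later rows make up. A row lasts 1/10 s, in which the tool goes at most 50 mm and 8.59 degrees, less where a joint would pass 70% of its speed; a pose out of reach is approached as far as the arm can. A call with a gripper value outside its range is refused whole. The fingers move at their own pace and stop on an object; the grip force is fixed at half the most. Time passes only in rows, so rows that repeat a pose let the fingers close. It gives the time, the measured TCP pose, the force and the opening at its end, in the units of the state.
- read_state(): the state, without advancing time (a new reading comes with each control period).
- capture(name): name is "scene" or "top"; returns a dict with "pixels" (400x640x3 uint8, red, green, blue), "intrinsics" (3x3 intrinsics, pixels), "rvec" (rotation vector, rad) and "tvec" (3), from world to camera coordinates, as OpenCV has them. Camera axes: x right, y down, z forward; pixel columns grow to the right and rows downward; lengths in m; the calibration is good to about 2 mm. A picture is of the moment at which its call begins. There is no depth.
- hand_in(): hands the job in, once; it reports no verdict.
Trained networks look in the newest picture that a camera, given by its name, has taken for a name from the list of things; names that differ only in an ending like _2 or _b are one class to them, and where a whole thing is asked for, a point or a joint stands for the part that bears it (a point fixed in the world has none). Each returns a list of dicts, best first, with "p" (0 to 1); they miss things now and then, are a little off and sometimes report something else, mostly with a low value. They report only what shows in the picture. A call takes as long as a camera call. They do not tell look-alikes from the thing itself.
- trace(camera, target): "mask" (400x640 bool, what is visible of it) and "at" ([column, row] in pixels, amid what is visible of it).
The state is a dict: "time_s": time; "joint_positions": joint angles; "qvel": joint speeds; "tau": joint torques, N m; "position": TCP position; "tcp_rot": TCP orientation; "force": force on the tool from outside, world axes, zero at the start; "moment": the same for the moment, N m; "opening": opening from 0.0 (shut) to 1.0 (fully open).
Only numpy, scipy, OpenCV 4.12 (cv2) and the standard library are available. Lean on these libraries where they do the work, as an engineer would, in place of code of your own. Each camera call takes 0.05 s, during which the arm holds its last target.

### The job

The yellow spool under the shelf has run empty. Flip the red cam lever fully open, draw the spool's axle forward off its seat and lower it out through the open bottom of the slots, then stand the spool, axle still in it, on the two bars of the empties rack in the free space beside the blue spool, settled on both bars and square to them. Do not drop it, leave the lever open, and leave the blue spool and everything else standing about where they are.

Things in the scene. Friction and masses are not known exactly. Their poses are not given: they have to be found in the camera images.
- hanger: Riser shelf fixed to the table, two dark steel plates hanging under it hold the spool. Origin on the table below the seated axle's middle; -x is its front (robot side), y along the axle, z up. Yaw within 0.25 rad. Rear posts 30 x 30 mm at x = 100, y = +-150 mm, on foot rails 30 mm high, x = -55 to 125; a cross bar joins them at z = 285 to 315. Stuff on the shelf, up to z = 377, stays behind x = 0
- shelf_edge (a point): Middle of the lower front edge of the clear acrylic shelf (black edging): (-70, 0, 315) mm in the hanger's frame. The shelf is 12 mm thick, reaches from here 190 mm to the rear and 170 mm to either side, so it hangs over most of the spool, whose rim comes out 30 mm in front of it: reach the rim from the front with the tool tilted
- slot_seat (a point): Middle of the axle when seated: (0, 0, 200) mm in the hanger's frame, axes as the hanger's. Alike plates at y = +-37 to +-43 mm: a strip x = -10 to 24 from the shelf down to z = 28 above this point, below that a slotted head x = -38 to 24. The slot is an upside-down L: seat at the rear, on a floor falling 15 degrees to the rear, so the axle stays even with the lever open; then a straight leg down
- slot_lip (a point): Front end of the seat floor: 10 mm in front of and 4 mm below the seat. To pass it the axle's centre must rise about 3 mm (5 is good) while it comes 19 mm forward to the middle of the vertical leg, which is 19 mm wide (10 to 29 mm in front of the seat). The slot's ceiling is 16 mm above the seat
- slot_mouth (a point): Middle of the open lower end of the slots: 19 mm in front of (-x) and 26 mm below the seat; axes as the hanger's. Once the axle's centre is more than 6 mm below this point it can be drawn forward
- cam (a joint): Red cam lever outside the +y plate, rad: 0 = shut (a steel cam blocks the axle), 1.5 = fully open, at its stop. Turns about the hanger's y. Shut, the handle points forward and 40 degrees up; it opens forward and down until it points forward and 46 degrees down. Starts at 0 to 0.15, stays where left, takes about 0.25 N m (4 N at 65 mm); push it down from above. The axle is free from about 1.2
- cam_pivot (a point): Point on the lever's turning axis, in the middle of the handle's width: in the hanger's frame (-24, +73, 227) mm. The red handle is a straight bar 14 mm wide (along y), 10 mm thick, and reaches 95 mm from this axis, clear of the plates and the axle ends
- cam_tip (a point): Free end of the red handle, on its centre line, 95 mm from cam_pivot
- spool: Empty yellow filament spool with its steel axle, 0.24 to 0.42 kg; origin at its centre, y along the axle. Flanges 200 mm diameter, 4 mm thick, 55 mm over their outer faces (the width to grip); hub 90 mm. Axle 12 mm diameter, 114 mm long, sticks out 29.5 mm either side; orange collars 24 mm diameter, 6 mm long beside the flanges. Starts seated in the hanger
- rack: Rack for empty spools, fixed to the table: two round steel bars along its y, 12 mm diameter, 250 mm long, at x = -58 and 58 mm, centres 45 mm above the table, on black end frames (y = +-125, 12 mm thick, 56 mm high). Origin on the table under the middle, z up. Left or right of the hanger, yaw within 0.25 rad. A spool resting on both bars has its centre at x = 0, z = 134 mm
- free_place (a point): Where the centre of the yellow spool would be, resting on the bars, in the middle of the free part of the rack: (0, +50, 134) mm in the rack's frame; axes as the rack's. Anywhere from 12 to 90 mm along the rack's y will do
- old_spool: Blue empty spool without axle, standing on the rack about 75 mm from the middle on its -y side; 200 mm diameter, 55 mm wide, origin at its centre, y along its axis
- vase: Grey printed vase, 90 mm high, 60 mm diameter, standing under the shelf beside the spool on the hanger's -y side; origin under its foot
- calipers: Digital calipers, about 190 mm long, lying on the table in front; origin at the underside
- scraper: Scraper with a blue handle, 190 mm long, front right
- snips: Snips with red handles, about 100 mm long, front left
Not all that is in view belongs to the job. What is shaped like the spool but black is not meant.

How it is judged (in metres and radians):
On the way, in this order (a step that is already met when the one before it is completed fails the run):
1. the cam lever is open with the axle still in its seat (value of joint cam above 1.25 rad and distance between spool and slot_seat below 0.012 m), for 0.1 s.
2. the axle has been lowered out below the open ends of the slots (z of spool in the frame of slot_mouth below -0.008 m and distance between spool and slot_mouth below 0.09 m and contact force between the fingers and spool above 1 N), for 0.05 s.
At the end, for the whole second after the job is handed in: Yellow spool with its axle at rest on both rack bars: centre within 10 mm of midway between them, 6 mm of resting height, axle within 0.1 rad of the bars, 7 to 95 mm along the rack's free (+y) side; cam lever above 1.2 rad; blue spool within 20 mm of its start (x of spool in the frame of free_place between -0.01 and 0.01 m and y of spool in the frame of free_place between -0.043 and 0.045 m and z of spool in the frame of free_place between -0.006 and 0.006 m and angle between the y axis of spool and the y axis of rack, either way round below 0.1 rad and value of joint cam above 1.2 rad and linear speed of spool below 0.02 m/s and angular speed of spool below 0.2 rad/s and distance of old_spool from where it was at the start of the episode below 0.02 m); the robot touches nothing.
It fails at once if the yellow spool is dropped or flung (faster than 1 m/s) (linear speed of spool above 1 m/s).
It fails at once if the blue spool is pushed more than 30 mm (distance of old_spool from where it was at the start of the episode above 0.03 m).
It fails at once if another thing on the table is pushed more than 30 mm (distance of any of vase, calipers, scraper, snips from where it was at the start of the episode above 0.03 m).
It also fails if it takes over 67 s, if anything falls off the work surface, if the arm or the gripper's body presses on something with over 40 N, if the wrist force passes 120 N, or if a joint passes its speed limit or range.

## Working session

There is one attempt and no reset: what is moved stays moved. The work goes in short steps, Python scripts to look and compute and a tool call to move; the robot and the scene stay as the last step left them, time stands still between calls to the robot, and variables do not carry over. Pictures are saved under pics/ and viewed, and the job is handed in when it is done.

Besides the shell and the picture viewer there is one more tool, called by a JSON object that holds its "op" and its "data", one argument or row to a line. play_rows: Moves the arm, as the interface text tells. Its arguments: {"type":"object","properties":{"rows":{"type":"array"}},"required":["rows"]}

```bash
ls; mkdir -p pics
cat > h.py <<'E'
from rig import *
import numpy as np, cv2
def snap(cam,name):
    c=capture(cam); np.savez(f'{cam}.npz',**{k:np.asarray(v) for k,v in c.items()})
    cv2.imwrite(f'pics/{name}.png',c['pixels'][:,:,::-1]); return c
E
python3 - <<'E'
from h import *
for c in('scene','top'):
    d=snap(c,c+'0'); print(d['intrinsics'],d['rvec'],d['tvec'])
    R=cv2.Rodrigues(np.array(d['rvec']))[0]; print(-R.T@np.array(d['tvec']).ravel())
print(read_state())
E
```

```text
pics
[[383.92297202   0.         317.80712062]
 [  0.         383.92297202 192.05585059]
 [  0.           0.           1.        ]] [ 1.72904978  2.04770542 -0.61056073] [ 0.05251544 -0.28744933  1.68661114]
[1.17762796 0.12029448 1.23643186]
[[474.29116668   0.         327.4206361 ]
 [  0.         474.29116668 205.82763979]
 [  0.           0.           1.        ]] [ 2.09776282 -2.14145653  0.18547546] [0.06151644 0.51251655 1.52908491]
[0.22348309 0.0374997  1.59787585]
{'time_s': 0.1, 'joint_positions': array([ 5.70967203e+01,  3.02747799e+01,  8.21474477e+01,  4.87719650e-04,
        6.76885529e+01, -1.02278300e+01]), 'qvel': array([ 0.0600459 , -0.25663053, -0.10395637, -0.02662564, -0.01064461,
        0.08801307]), 'tau': array([ 1.45702330e-05, -4.40986562e+01, -1.77151912e+01,  6.34940621e-02,
        5.33860736e-02, -5.69791519e-05]), 'position': array([0.24056706, 0.57615397, 0.22166611]), 'tcp_rot': array([[-1.05692264e-03, -9.22701925e-01,  3.85512699e-01],
       [-1.61905173e-03,  3.85513988e-01,  9.22700571e-01],
       [-9.99998131e-01,  3.51058118e-04, -1.90136061e-03]]), 'force': array([ 0.40835815,  0.85227743, -0.65334537]), 'moment': array([-0.01556602, -0.01765919, -0.00478005]), 'opening': 1.0020947818749535}
```

View pics/scene0.png

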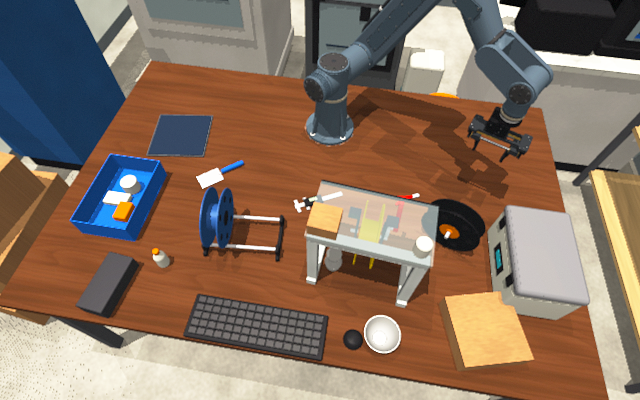

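View pics/top0.png

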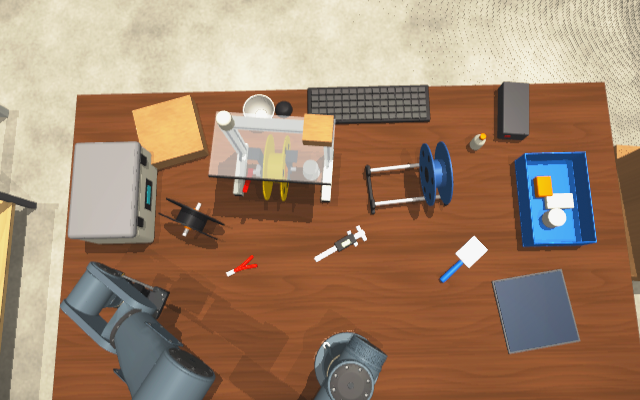

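Run:
```python
from h import *
for cam in('scene','top'):
    im=cv2.imread(f'pics/{cam}0.png')
    for t in ['spool','cam','cam_tip','rack','old_spool','hanger','vase','calipers','scraper','snips','shelf_edge','slot_seat','cam_pivot','free_place']:
        try:
            r=trace(cam,t)
        except Exception as e: print(t,e); continue
        for i,q in enumerate(r[:3]):
            print(cam,t,round(q['p'],2),np.round(q['at'],1),q['mask'].sum())
            if i==0: np.save(f'm_{cam}_{t}.npy',q['mask'])
```

```text
scene spool 0.87 [458.5 224.9] 1964
scene spool 0.51 [373.4 232.5] 9381
scene rack 0.7 [259.7 248.5] 584
scene hanger 0.62 [372.6 233.3] 9632
scene vase 0.61 [332.4 261.1] 341
scene calipers 0.67 [303.  201.7] 151
scene calipers 0.17 [217.8 178.5] 505
scene scraper 0.62 [215.4 177.7] 477
scene snips 0.19 [259.5 247.6] 638
scene shelf_edge 0.69 [374.7 229.9] 9660
scene shelf_edge 0.35 [214.2 177.5] 368
scene slot_seat 0.96 [373.5 230. ] 9527
scene cam_pivot 0.49 [373.9 233.1] 9618
scene free_place 0.81 [263.7 245.6] 471
top spool 0.79 [270.2 186.8] 237
top spool 0.67 [193. 217.] 791
top cam 0.56 [246.7 184.7] 59
top rack 0.61 [386.9 197.7] 561
top hanger 0.59 [273.  151.1] 8443
top calipers 0.82 [342.9 243. ] 381
top scraper 0.58 [466.5 254.1] 698
top snips 0.48 [243.7 265.2] 182
top shelf_edge 0.6 [272.4 150. ] 8605
top slot_seat 0.91 [274.2 149.7] 8688
top cam_pivot 0.44 [246.5 186.6] 50
top free_place 0.95 [373.6 181.5] 466
```

Run:
```python
import cv2
t=cv2.imread('pics/top0.png'); s=cv2.imread('pics/scene0.png')
cv2.imwrite('pics/c1.png',cv2.resize(t[95:225,195:350],None,fx=5,fy=4.6,interpolation=cv2.INTER_CUBIC)) if 0 else cv2.imwrite('pics/c1.png',cv2.resize(t[95:215,195:350],None,fx=5,fy=5,interpolation=cv2.INTER_CUBIC))
cv2.imwrite('pics/c2.png',cv2.resize(t[130:220,350:465],None,fx=6,fy=6,interpolation=cv2.INTER_CUBIC))
cv2.imwrite('pics/c3.png',cv2.resize(s[170:310,290:450],None,fx=4,fy=4,interpolation=cv2.INTER_CUBIC))
cv2.imwrite('pics/c4.png',cv2.resize(s[170:270,180:300],None,fx=6,fy=6,interpolation=cv2.INTER_CUBIC))
```

```text
(no output)
```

View pics/c1.png

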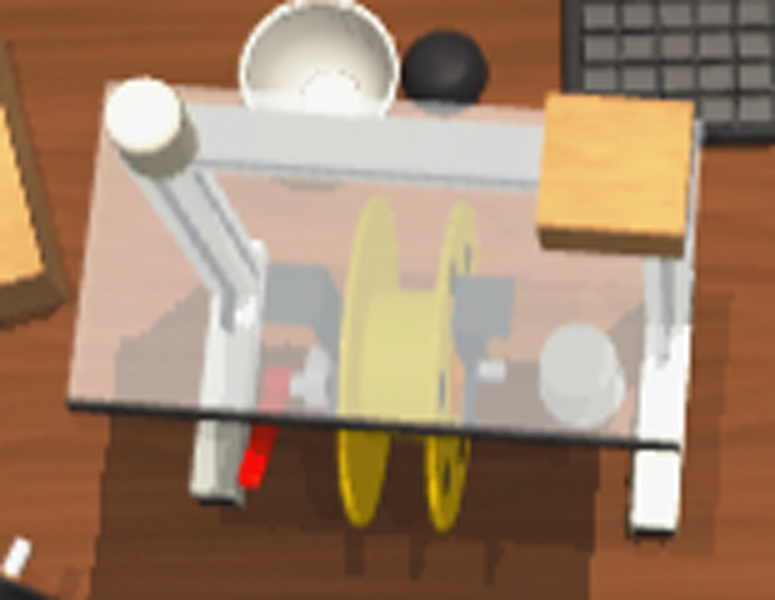

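View pics/c2.png

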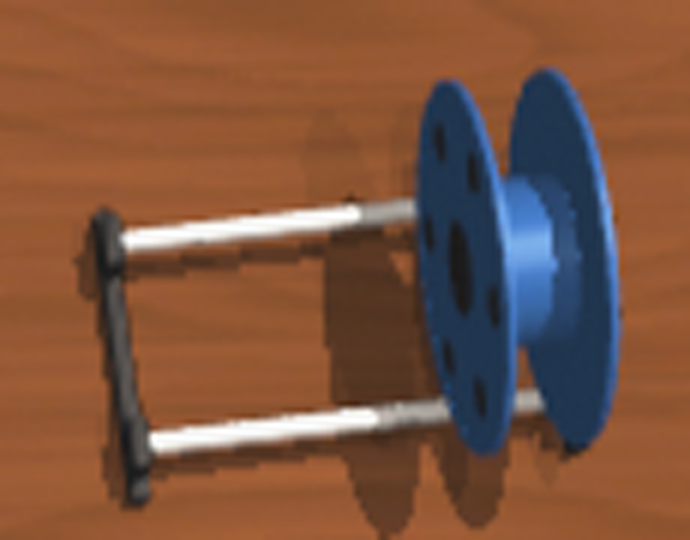

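View pics/c3.png

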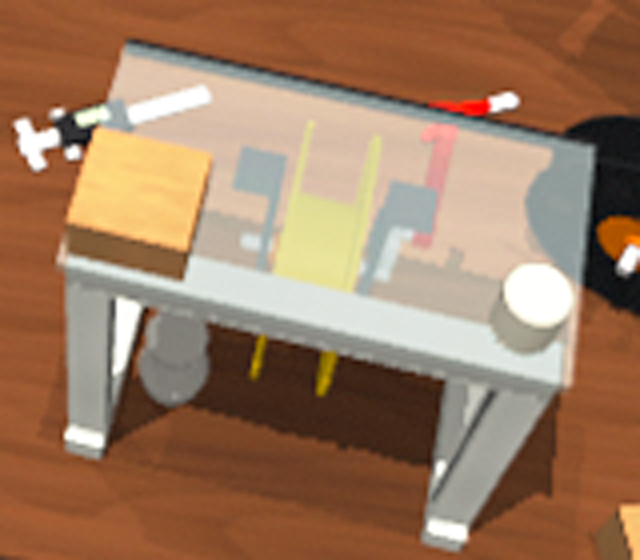

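View pics/c4.png

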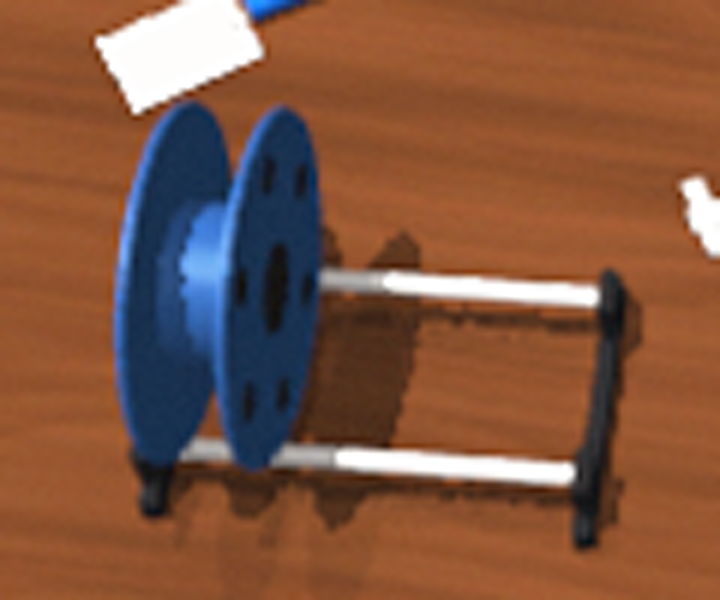

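```bash
cat >> h.py <<'E'
from scipy.optimize import least_squares
C={}
def cam(n):
    if n not in C:
        d=np.load(n+'.npz'); C[n]=(d['intrinsics'],d['rvec'].astype(float),d['tvec'].astype(float))
    return C[n]
def proj(n,P):
    K,r,t=cam(n); return cv2.projectPoints(np.asarray(P,float).reshape(-1,1,3),r,t,K,None)[0][:,0]
def T2(p,P):
    P=np.asarray(P,float).reshape(-1,3); c,s=np.cos(p[2]),np.sin(p[2])
    return P@np.array([[c,-s,0],[s,c,0],[0,0,1]]).T+[p[0],p[1],0]
def crop(uv,o,s): return (np.asarray(uv,float)+.5)/s-.5+o
E
cat > fit.py <<'E'
from h import *
H=[('top',(-70,170,321),crop((70,405),(195,95),5)),('top',(-70,-170,321),crop((680,445),(195,95),5)),
('top',(120,170,327),crop((107,82),(195,95),5)),('top',(120,-170,327),crop((702,120),(195,95),5)),
('scene',(-70,-170,327),crop((128,40),(290,170),4)),('scene',(-70,170,327),crop((595,145),(290,170),4)),
('scene',(120,170,315),crop((572,387),(290,170),4)),('scene',(120,-170,315),crop((60,267),(290,170),4))]
def f(p): return np.concatenate([proj(n,T2(p,np.array(P)/1e3))[0]-u for n,P,u in H])
r=least_squares(f,[.7,.2,0]); print('hanger',r.x,np.round(r.fun.reshape(-1,2),1))
h=r.x
o,s=(350,130),6; o2=(180,170)
R=[('top',58,crop((122,240),o,s),crop((412,210),o,s)),('top',-58,crop((150,443),o,s),crop((440,408),o,s)),
('scene',-58,crop((600,294),o2,s),crop((325,280),o2,s)),('scene',58,crop((580,474),o2,s),crop((270,455),o2,s))]
def g(p):
    out=[]
    for n,x,a,b in R:
        q=proj(n,T2(p,np.array([[x,119,45],[x,-40,45]])/1e3))
        out+=list(q[0]-a); d=q[1]-q[0]; nn=np.array([-d[1],d[0]])/np.linalg.norm(d); out.append(nn@(b-q[0]))
    return np.array(out)
r=least_squares(g,[.7,-.2,0]); print('rack',r.x,np.round(r.fun.reshape(-1,3),1))
np.save('poses.npy',[h,r.x])
E
cat > ov.py <<'E'
from h import *
import sys
h,rk=np.load('poses.npy')
th=np.linspace(0,2*np.pi,60)
def circ(y,r,c=(0,0)): return np.c_[c[0]+r*np.cos(th),0*th+y,c[1]+r*np.sin(th)]
def draw(n,img,crop_,s,out,cam_ang=40,tr=lambda p:p):
    im=cv2.imread(img); x0,y0,x1,y1=crop_
    im=cv2.resize(im[y0:y1,x0:x1],None,fx=s,fy=s,interpolation=cv2.INTER_CUBIC)
    def L(pose,P,col):
        q=(proj(n,T2(pose,np.array(P)/1e3))-[x0,y0]+.5)*s-.5
        cv2.polylines(im,[np.round(q*8).astype(np.int32)],False,col,1,cv2.LINE_AA,3)
    for y in(27.5,-27.5,23.5,-23.5): L(h,circ(y,100,(0,200)),(255,0,255))
    for z in(315,327): L(h,[(-70,-170,z),(-70,170,z),(120,170,z),(120,-170,z),(-70,-170,z)],(0,255,0))
    for y in(150,-150):
        for z in(0,30): L(h,[(-55,y-15,z),(-55,y+15,z),(125,y+15,z),(125,y-15,z),(-55,y-15,z)],(255,255,0))
    a=np.radians(cam_ang); L(h,[(-24,73,227),(-24-95*np.cos(a),73,227+95*np.sin(a))],(0,255,255))
    for y in(40,-40): L(h,[(-38,y,228),(24,y,228),(24,y,170),(-38,y,170),(-38,y,228)],(255,0,0))
    L(h,[(0,-57,200),(0,57,200)],(0,0,0))
    for x in(58,-58): L(rk,[(x,-119,45),(x,119,45)],(0,255,0))
    for y in(-125,): pass
    L(rk,[(-58,125,56),(58,125,56)],(255,255,0))
    for y in(-75+27.5,-75-27.5): L(rk,circ(y,100,(0,134)),(255,0,255))
    cv2.imwrite(out,im)
if __name__=='__main__':
    draw('top','pics/top0.png',(195,95,350,215),5,'pics/o1.png')
    draw('scene','pics/scene0.png',(290,170,450,310),4,'pics/o2.png')
    draw('top','pics/top0.png',(350,130,465,220),6,'pics/o3.png')
    draw('scene','pics/scene0.png',(180,170,300,270),6,'pics/o4.png')
E
python3 fit.py; python3 ov.py
```

```text
hanger [ 0.60784095  0.20206276 -0.0889167 ] [[-0.1  0.7]
 [-0.1  0.6]
 [-0.4 -0. ]
 [ 0.1 -0.3]
 [ 0.  -0.4]
 [ 0.5 -1.1]
 [-0.8  1.4]
 [-0.4  0.9]]
rack [ 0.58866693 -0.2185368   0.10186593] [[-0.2  0.4  0.5]
 [-0.1  0.   0. ]
 [ 0.2  0.3 -0.2]
 [-0.5 -0.1 -0.2]]
```

View pics/o1.png

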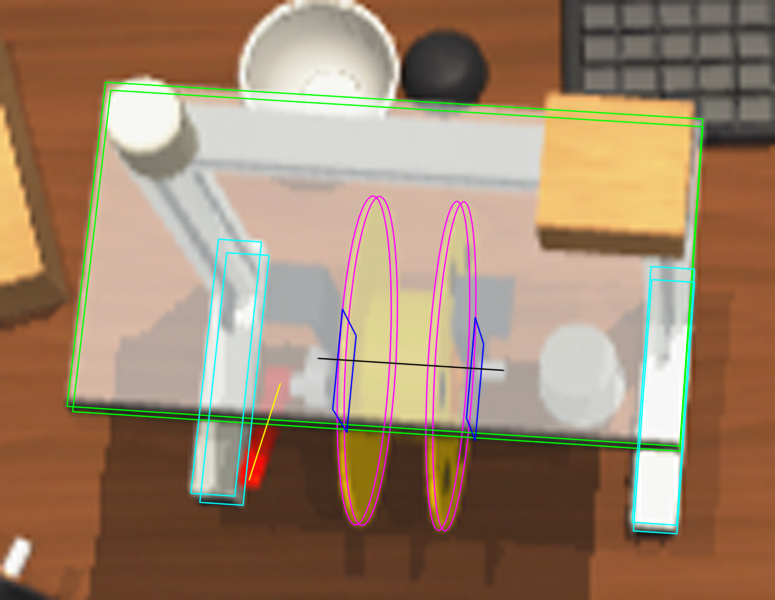

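View pics/o2.png

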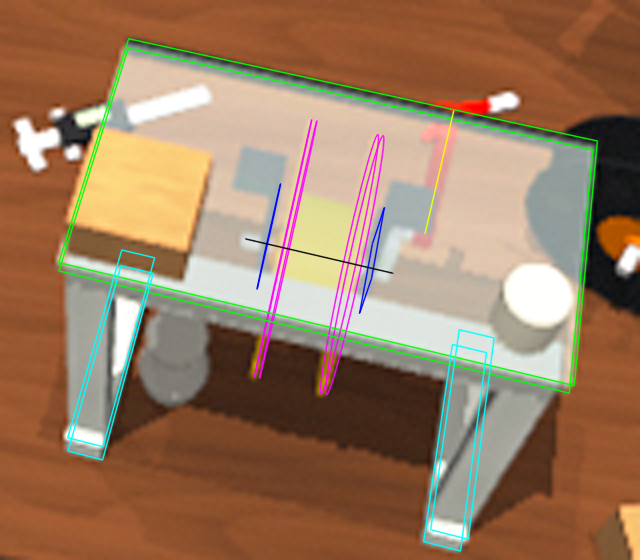

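View pics/o3.png

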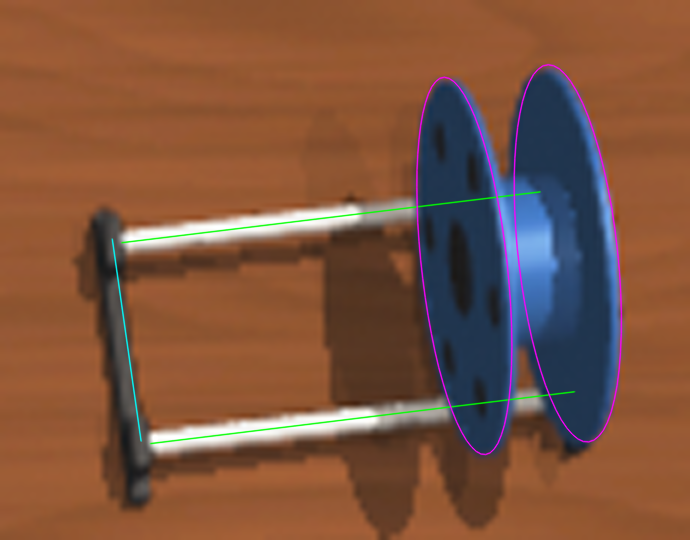

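View pics/o4.png

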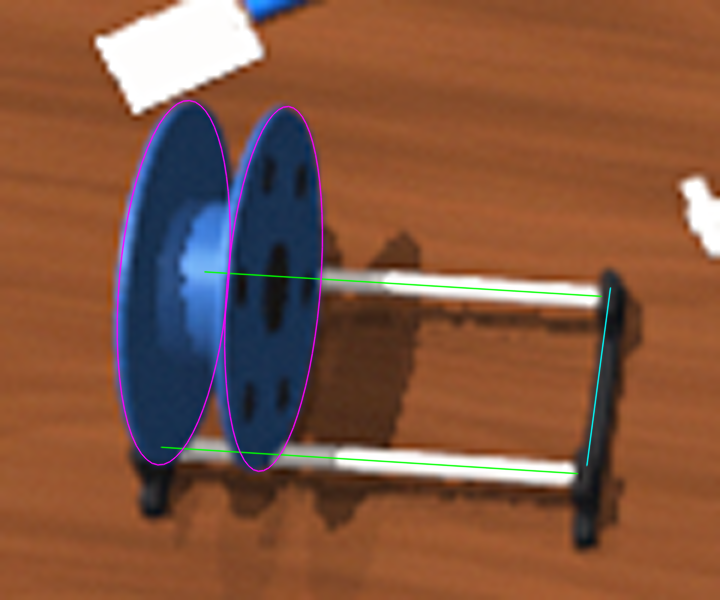

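```bash
cat >> h.py <<'E'
from scipy.spatial.transform import Rotation as Rn
PO=np.load('poses.npy')
def Rz(a): return Rn.from_euler('z',a).as_matrix()
def tool(beta,frame=0,extra=0):
    b=np.radians(beta); x=np.array([np.cos(b),0,-np.sin(b)]); z=np.array([0,1.,0]); y=np.cross(z,x)
    return Rz(PO[frame][2]+extra)@np.c_[x,y,z]
def W(P,frame=0): return T2(PO[frame],np.array(P,float)/1e3)[0]
def loc(p,frame=0):
    h=PO[frame]; return (Rz(h[2]).T@(np.asarray(p)-[h[0],h[1],0]))*1e3
def cur():
    s=read_state(); return np.array(s['position']),np.array(s['tcp_rot']),s
def row(p,R,base=None):
    """target TCP p (m), R ; base=(p0,R0)"""
    p0,R0=base if base else cur()[:2]
    return np.round(R0.T@(p-p0),4), np.round(Rn.from_matrix(R0.T@R).as_rotvec(degrees=True),1)
E
python3 - <<'E'
from h import *
import rig; print([k for k in dir(rig) if k[0]!='_'])
p,R,s=cur()
for P in [(-140,78,360),(-110,78,345)]:
    print(W(P),row(W(P),tool(40)))
print(loc(p))
E
```

```text
['PlanningError', 'capture', 'hand_in', 'read_state', 'trace']
[0.47532039 0.29218657 0.36      ] (array([-0.1374, -0.326 , -0.1721]), array([-16.5,  -7.7, -49.6]))
[0.50520187 0.28952258 0.345     ] (array([-0.1224, -0.3546, -0.1631]), array([-16.5,  -7.7, -49.6]))
[-398.72200758  340.57406404  222.5905389 ]
```

{"op": "play_rows", "data": {
  "rows": [
    [[-0.05,0,0,0,0,0,0],[-0.1,0,0,0,0,0,0],[-0.137,-0.04,-0.02,0,0,0,0],[-0.137,-0.08,-0.04,-2,-1,-6,0],[-0.137,-0.12,-0.06,-4,-2,-13,0],[-0.137,-0.16,-0.08,-6,-3,-20,0],[-0.137,-0.2,-0.1,-8,-4,-25,0],[-0.137,-0.24,-0.12,-10,-5,-31,0],[-0.137,-0.28,-0.145,-12,-6,-37,0],[-0.137,-0.326,-0.172,-14,-7,-43,0],[-0.137,-0.326,-0.172,-16.5,-7.7,-49.6,0],[-0.137,-0.326,-0.172,-16.5,-7.7,-49.6,0]]
  ]
}}

```text
time_s: 2.7
position: [0.4745, 0.2896, 0.3579]
tcp_rot: [[0.762, -0.641, 0.09], [-0.07, 0.056, 0.996], [-0.643, -0.766, -0.003]]
force: [-0.2, -0.4, -0.6]
opening: 0.029
```

Run:
```python
from h import *
p,R,s=cur(); print(s['time_s'],s['joint_positions'].round(1),p,loc(p),R.round(3),tool(40).round(3),s['force'],s['opening'])
snap('scene','s1'); snap('top','t1')
```

```text
2.7 [ 35.8   9.8 111.1 -63.1  34.3  -2.5] [0.47445617 0.28960314 0.35793644] [-140.63139897   75.35003992  357.93644392] [[ 0.762 -0.641  0.09 ]
 [-0.07   0.056  0.996]
 [-0.643 -0.766 -0.003]] [[ 0.763 -0.64   0.089]
 [-0.068  0.057  0.996]
 [-0.643 -0.766  0.   ]] [-0.19669642 -0.43380078 -0.62035747] 0.02892284933212137
```

View pics/s1.png

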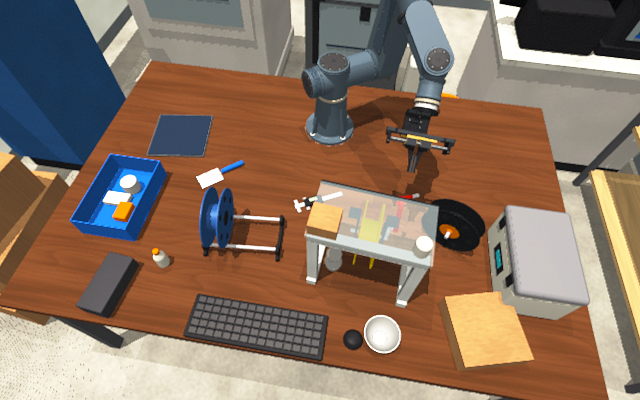

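View pics/t1.png

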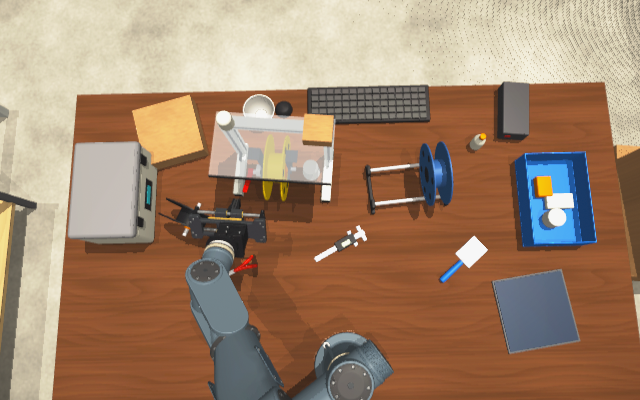

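Run:
```python
from h import *
base=cur()[:2]; R=tool(40)
print([-110,76,325],row(W((-110,76,325)),R))
for f in range(56,-52,-9):
    a=np.radians(f); rho=86
    P=np.array([-24,76,227])+rho*np.array([-np.cos(a),0,np.sin(a)])+5*np.array([np.sin(a),0,np.cos(a)])+[6,0,7]
    print(f,P.round(),*row(W(P),R,base))
```

```text
[-110, 76, 325] (array([ 0.045 ,  0.0059, -0.001 ]), array([ 0.1, -0. , -0.1]))
56 [-62.  76. 308.] [ 0.0927 -0.0121 -0.001 ] [ 0.1 -0.  -0.1]
47 [-73.  76. 300.] [ 0.0893  0.0009 -0.001 ] [ 0.1 -0.  -0.1]
38 [-83.  76. 291.] [ 0.0879  0.0144 -0.001 ] [ 0.1 -0.  -0.1]
29 [-91.  76. 280.] [ 0.0887  0.0279 -0.0009] [ 0.1 -0.  -0.1]
20 [-97.  76. 268.] [ 0.0915  0.0411 -0.0009] [ 0.1 -0.  -0.1]
11 [-101.   76.  255.] [ 0.0964  0.0537 -0.0009] [ 0.1 -0.  -0.1]
2 [-104.   76.  242.] [ 0.1033  0.0654 -0.0009] [ 0.1 -0.  -0.1]
-7 [-104.   76.  228.] [ 0.1118  0.0758 -0.0009] [ 0.1 -0.  -0.1]
-16 [-102.   76.  215.] [ 0.1219  0.0848 -0.0008] [ 0.1 -0.  -0.1]
-25 [-98.  76. 202.] [ 0.1333  0.0921 -0.0008] [ 0.1 -0.  -0.1]
-34 [-92.  76. 190.] [ 0.1457  0.0976 -0.0008] [ 0.1 -0.  -0.1]
-43 [-84.  76. 179.] [ 0.1587  0.101  -0.0008] [ 0.1 -0.  -0.1]
```

{"op": "play_rows", "data": {
  "rows": [
    [[0.04,-0.005,-0.001,0,0,0,0],[0.078,-0.003,-0.001,0,0,0,0],[0.085,0.004,-0.001,0,0,0,0],[0.087,0.011,-0.001,0,0,0,0],[0.088,0.018,-0.001,0,0,0,0],[0.089,0.025,-0.001,0,0,0,0],[0.09,0.033,-0.001,0,0,0,0],[0.0915,0.041,-0.001,0,0,0,0],[0.094,0.048,-0.001,0,0,0,0],[0.0964,0.054,-0.001,0,0,0,0],[0.1,0.06,-0.001,0,0,0,0],[0.1033,0.0654,-0.001,0,0,0,0]]
  ]
}}

```text
time_s: 4.0
position: [0.5141, 0.2968, 0.2601]
tcp_rot: [[0.742, -0.663, 0.098], [-0.079, 0.059, 0.995], [-0.666, -0.746, -0.009]]
force: [-0.4, -2.0, 3.2]
opening: 0.003
```

Run:
```python
from h import *
p,R,s=cur(); print(s['time_s'],s['joint_positions'].round(1),loc(p),s['force'])
t=snap('top','t2')['pixels'][:,:,::-1]
cv2.imwrite('pics/t2c.png',cv2.resize(t[130:240,190:330],None,fx=5,fy=5,interpolation=cv2.INTER_CUBIC))
```

```text
4.0 [ 33.2  21.8 112.9 -81.9  28.5  18.7] [-101.77411373   86.06498821  260.06583434] [-0.39650074 -2.03583165  3.16453472]
```

View pics/t2c.png

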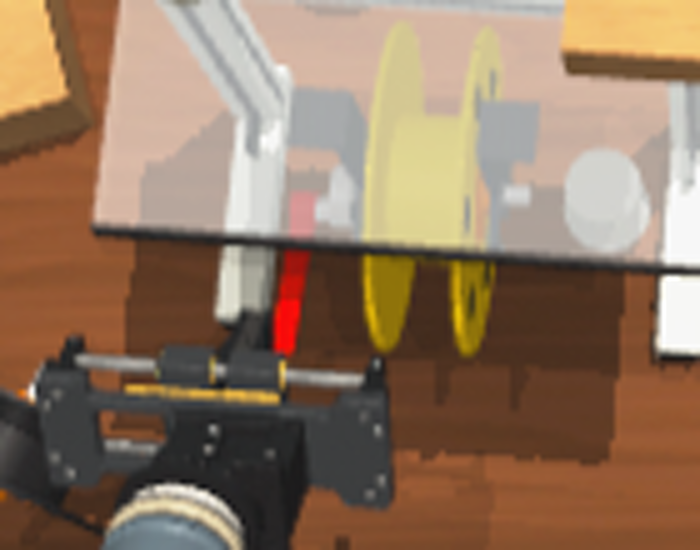

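```bash
cat > kin.py <<'E'
from h import *
D=[([57.0967,30.2748,82.1475,0,67.6886,-10.2278],[0.24056706,0.57615397,0.22166611]),
]
def fk(q,p):
    h0,d,L2,a2,L3,a3,a5,L5,dx=p
    r=lambda ax,a:Rn.from_euler(ax,a,degrees=True).as_matrix()
    R=r('z',q[0]); x=np.array([0,0,h0])+R@[dx,d,0]
    R=R@r('y',q[1]); x=x+R@[a2,0,L2]
    R=R@r('y',q[2]); x=x+R@[a3,0,L3]
    R=R@r('z',q[3])@r('y',q[4]); x=x+R@[a5,0,0]
    R=R@r('z',q[5]); x=x+R@[0,0,L5]
    return x,R
E
python3 - <<'E'
from kin import *
p,R,s=cur()
x,Rf=fk(s['joint_positions'],[.2,.1,.3,0,.3,0,0,.2,0])
print(Rf.round(3)); print(R.round(3))
E
```

```text
[[-0.098 -0.664  0.741]
 [-0.995  0.058 -0.079]
 [ 0.009 -0.745 -0.667]]
[[ 0.741 -0.664  0.098]
 [-0.079  0.058  0.995]
 [-0.667 -0.745 -0.009]]
```

```bash
cat >> kin.py <<'E'
D+=[([35.8,9.8,111.1,-63.1,34.3,-2.5],[0.47445617,0.28960314,0.35793644])]
p_,R_,s_=cur(); 
def addD():
    D.append((list(s_['joint_positions']),list(p_)))
E
python3 - <<'E'
from kin import *
addD(); print(D[-1])
names=['h0','d','L2','a2','L3','a3','a5','L5','dx']
for free in (['h0','d','L2','L3','L5'],['h0','d','L2','L3','L5','a5'],['h0','d','L2','L3','L5','a2'],['h0','d','L2','L3','L5','a3'],['h0','d','L2','L3','L5','dx']):
    def full(v):
        p=np.zeros(9)
        for n,x in zip(free,v): p[names.index(n)]=x
        return p
    f=lambda v:np.concatenate([fk(q,full(v))[0]-np.array(x) for q,x in D])
    r=least_squares(f,[{'h0':.2,'d':.1,'L2':.35,'L3':.35,'L5':.25}.get(n,0) for n in free])
    print(free,r.x.round(4),(r.fun*1e3).round(1))
E
```

```text
([np.float64(33.23463358789129), np.float64(21.850256358185447), np.float64(112.92088916847302), np.float64(-81.91841123308893), np.float64(28.49280887770318), np.float64(18.742155894508155)], [np.float64(0.5140102145951811), np.float64(0.29702314553864545), np.float64(0.2594741943509136)])
['h0', 'd', 'L2', 'L3', 'L5'] [0.1313 0.1015 0.5829 0.3347 0.2765] [  1.6 -14.9   9.   -9.6  -0.4  -1.8  15.5  15.2  -7.1]
['h0', 'd', 'L2', 'L3', 'L5', 'a5'] [0.1297 0.103  0.5844 0.3393 0.2734 0.0046] [  0.6 -13.8   9.9  -9.9  -1.2  -2.5  16.1  14.3  -7.4]
['h0', 'd', 'L2', 'L3', 'L5', 'a2'] [ 0.1303  0.1021  0.5855  0.3373  0.2783 -0.0041] [  1.2 -14.5   9.4  -9.6  -0.9  -2.1  15.7  15.   -7.3]
['h0', 'd', 'L2', 'L3', 'L5', 'a3'] [0.2747 0.111  0.5877 0.3919 0.3055 0.1142] [ 0.  -0.  -0.  -0.   0.1  0.1  0.  -0.1 -0.1]
['h0', 'd', 'L2', 'L3', 'L5', 'dx'] [ 0.1383  0.1057  0.6063  0.37    0.2892 -0.0429] [ -1.  -11.4   9.9  -9.3  -3.    1.9  15.   12.6 -11.8]
```

```bash
cat >> kin.py <<'E'
KP=[0.2747,0.111,0.5877,0,0.3919,0.1142,0,0.3055,0]
def refit():
    global KP
lo=np.array([-176.69,-43.24,12.49,-82,0,-163.58]); hi=np.array([176.69,126.21,139.97,262,151.66,163.58])
def ik(p,R,q0):
    Rf=np.c_[-R[:,2],R[:,1],R[:,0]]
    def f(q):
        x,r=fk(q,KP); return np.r_[(x-p)*1e3, Rn.from_matrix(r.T@Rf).as_rotvec(degrees=True)*2]
    r=least_squares(f,np.clip(q0,lo+1,hi-1),bounds=(lo-400*np.array([0,0,0,1,0,1]),hi+400*np.array([0,0,0,1,0,1])))
    return r.x,np.linalg.norm(r.fun)
E
python3 - <<'E'
from kin import *
q0=[30,20,110,-60,35,0]
print('lever')
for b in(40,55,70):
  for ex in(0,20,35):
    for P in((-85,76,300),(-104,76,235),(-80,76,175)):
        q,e=ik(W(P),tool(b,0,np.radians(ex)),q0); print(b,ex,P,q.round(0),round(e,1))
print('spool')
for b in(30,40,50,60,70):
    for th in (20,35):
      R=tool(b); c=np.radians(th)
      for off in((0,0),(-19,-40)):
        g=np.array([-75*np.cos(c)+off[0],0,200+75*np.sin(c)+off[1]])
        t=W(g)+R[:,0]*.019
        q,e=ik(t,R,q0); print(b,th,off,(loc(t)).round(),q.round(0),round(e,1))
E
```

```text
lever
40 0 (-85, 76, 300) [ 31.  18. 111. -77.  27.  11.] 0.0
40 0 (-104, 76, 235) [ 32.  25. 117. -99.  28.  37.] 0.0
40 0 (-80, 76, 175) [  30.   33.  117. -116.   30.   54.] 0.0
40 20 (-85, 76, 300) [  19.   14.  118. -119.    4.   32.] 0.0
40 20 (-104, 76, 235) [  21.   22.  124. -164.   16.   78.] 0.0
40 20 (-80, 76, 175) [  19.   32.  124. -173.   26.   86.] 0.0
40 35 (-85, 76, 300) [  10.   14.  119.   93.   15. -196.] 0.0
40 35 (-104, 76, 235) [  11.   21.  125. -225.   21.  121.] 0.0
40 35 (-80, 76, 175) [  10.   31.  125. -213.   29.  106.] 0.0
55 0 (-85, 76, 300) [ 26.  16. 103. -32.  35. -36.] 0.0
55 0 (-104, 76, 235) [ 28.  21. 109. -44.  27. -21.] 0.0
55 0 (-80, 76, 175) [ 26.  28. 110. -58.  21.  -7.] 0.0
55 20 (-85, 76, 300) [ 19.  14. 107.  -5.  25. -82.] 0.0
55 20 (-104, 76, 235) [ 20.  19. 113. -12.  14. -74.] 0.0
55 20 (-80, 76, 175) [ 19.  27. 114. -25.   5. -62.] 0.0
55 35 (-85, 76, 300) [  13.   13.  107.   22.   27. -124.] 0.0
55 35 (-104, 76, 235) [  13.   18.  114.   35.   17. -137.] 0.0
55 35 (-80, 76, 175) [  12.   26.  115.   63.   11. -167.] 0.0
70 0 (-8
[... 1242 characters left out ...]
07.   15.   36.] 0.0
50 35 (0, 0) [-49.  -0. 228.] [ 17.  22. 114. -64.  15. -10.] 0.0
50 35 (-19, -40) [-68.  -0. 188.] [ 18.  26. 118. -94.  14.  22.] 0.0
60 20 (0, 0) [-61.   0. 209.] [ 15.  22. 109. -27.  22. -47.] 0.0
60 20 (-19, -40) [-80.  -0. 169.] [ 16.  26. 114. -40.  16. -33.] 0.0
60 35 (0, 0) [-52.   0. 227.] [ 15.  21. 107. -24.  25. -51.] 0.0
60 35 (-19, -40) [-71.   0. 187.] [ 15.  24. 112. -33.  19. -40.] 0.0
70 20 (0, 0) [-64.   0. 208.] [ 13.  23. 103. -11.  36. -64.] 0.0
70 20 (-19, -40) [-83.  -0. 168.] [ 14.  25. 108. -13.  29. -60.] 0.0
70 35 (0, 0) [-55.   0. 225.] [ 13.  22. 101. -10.  39. -65.] 0.0
70 35 (-19, -40) [-74.  -0. 185.] [ 14.  24. 106. -12.  32. -62.] 0.0
```

Run:
```python
from kin import *
R=tool(60); print(W((-112,78,275)),row(W((-112,78,275)),R)); print(ik(W((-112,78,275)),R,s_['joint_positions']))
```

```text
[0.50320977 0.28970018 0.275     ] (array([-0.0178, -0.0048, -0.0085]), array([-0.1, -0.7, 18.2]))
(array([ 26.97851965,  16.90272622, 103.62557318, -26.57549563,
        36.40293512, -39.58131159]), np.float64(2.8352922876521893e-13))
```

{"op": "play_rows", "data": {
  "rows": [
    [[-0.018,-0.005,-0.008,0,0,5,0],[-0.018,-0.005,-0.008,0,0,12,0],[-0.018,-0.005,-0.008,0,-0.7,18.2,0],[-0.018,-0.005,-0.008,0,-0.7,18.2,0],[-0.018,-0.005,-0.008,0,-0.7,18.2,0],[-0.018,-0.005,-0.008,0,-0.7,18.2,0]]
  ]
}}

```text
time_s: 4.65
position: [0.5053, 0.2907, 0.2773]
tcp_rot: [[0.502, -0.86, 0.091], [-0.042, 0.081, 0.996], [-0.864, -0.504, 0.004]]
force: [0.7, -0.8, 0.7]
opening: 0.008
```

Run:
```python
from kin import *
print(s_['time_s'],s_['joint_positions'].round(1),loc(p_),s_['force'],Rn.from_matrix(R_.T@tool(60)).as_rotvec(degrees=True))
base=(p_,R_); R=tool(60)
for f in range(24,-58,-8):
    a=np.radians(f); rho=86
    P=np.array([-24,77,227])+rho*np.array([-np.cos(a),0,np.sin(a)])+5*np.array([np.sin(a),0,np.cos(a)])+[8,0,5]
    print(f,P.round(),*row(W(P),R,base))
```

```text
4.65 [ 27.   16.8 103.4 -26.5  36.4 -39.5] [-109.96204706   79.15065303  277.29606449] [ 0.7146064  -0.75763594  0.66330893] [-0.2468976   0.13830729  0.23685241]
24 [-93.  77. 272.] [ 0.0137 -0.0122 -0.0021] [-0.2  0.1  0.2]
16 [-97.  77. 261.] [ 0.0209 -0.0025 -0.0022] [-0.2  0.1  0.2]
8 [-100.   77.  249.] [ 0.0293  0.0061 -0.0022] [-0.2  0.1  0.2]
0 [-102.   77.  237.] [ 0.0388  0.0134 -0.0023] [-0.2  0.1  0.2]
-8 [-102.   77.  225.] [ 0.0493  0.0193 -0.0024] [-0.2  0.1  0.2]
-16 [-100.   77.  213.] [ 0.0604  0.0238 -0.0024] [-0.2  0.1  0.2]
-24 [-97.  77. 202.] [ 0.0721  0.0266 -0.0024] [-0.2  0.1  0.2]
-32 [-92.  77. 191.] [ 0.0841  0.0277 -0.0025] [-0.2  0.1  0.2]
-40 [-85.  77. 181.] [ 0.0961  0.0272 -0.0025] [-0.2  0.1  0.2]
-48 [-77.  77. 171.] [ 0.1079  0.025  -0.0025] [-0.2  0.1  0.2]
-56 [-68.  77. 163.] [ 0.1193  0.0212 -0.0025] [-0.2  0.1  0.2]
```

{"op": "play_rows", "data": {
  "rows": [
    [[0.014,-0.013,-0.002,0,0,0,0],[0.021,-0.005,-0.002,0,0,0,0],[0.029,0.003,-0.002,0,0,0,0],[0.039,0.011,-0.002,0,0,0,0],[0.049,0.017,-0.002,0,0,0,0],[0.06,0.021,-0.002,0,0,0,0],[0.072,0.024,-0.0025,0,0,0,0],[0.084,0.025,-0.0025,0,0,0,0],[0.096,0.0245,-0.0025,0,0,0,0],[0.104,0.024,-0.0025,0,0,0,0],[0.109,0.023,-0.0025,0,0,0,0],[0.109,0.023,-0.0025,0,0,0,0]]
  ]
}}

```text
time_s: 5.85
position: [0.5345, 0.285, 0.1748]
tcp_rot: [[0.502, -0.86, 0.089], [-0.044, 0.078, 0.996], [-0.864, -0.504, 0.001]]
force: [-33.2, 0.8, 44.3]
opening: 0.006
```

Run:
```python
from kin import *
print(s_['time_s'],s_['joint_positions'].round(1),loc(p_),s_['force'])
t=snap('top','t3')['pixels'][:,:,::-1]
cv2.imwrite('pics/t3c.png',cv2.resize(t[130:240,190:330],None,fx=5,fy=5,interpolation=cv2.INTER_CUBIC))
t=snap('scene','s3')['pixels'][:,:,::-1]
cv2.imwrite('pics/s3c.png',cv2.resize(t[130:280,300:470],None,fx=4,fy=4,interpolation=cv2.INTER_CUBIC))
```

```text
5.85 [ 24.8  27.6 107.  -39.1  23.4 -26.8] [-80.43051605  76.11597517 174.78310313] [-33.16415276   0.76176107  44.30624378]
```

View pics/t3c.png

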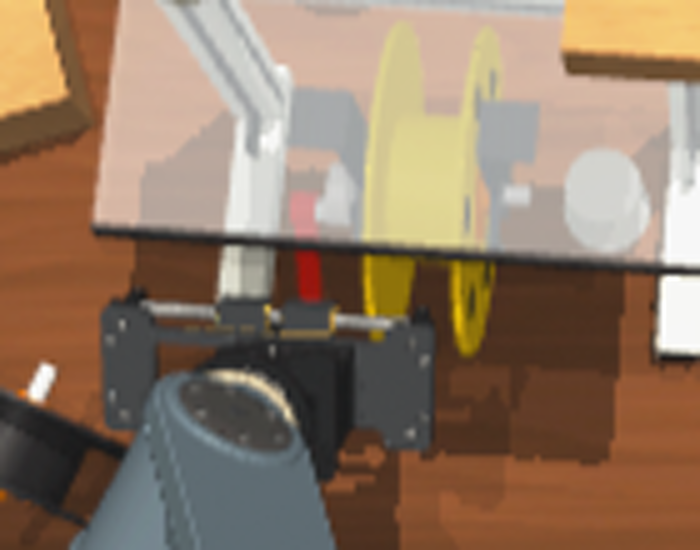

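View pics/s3c.png

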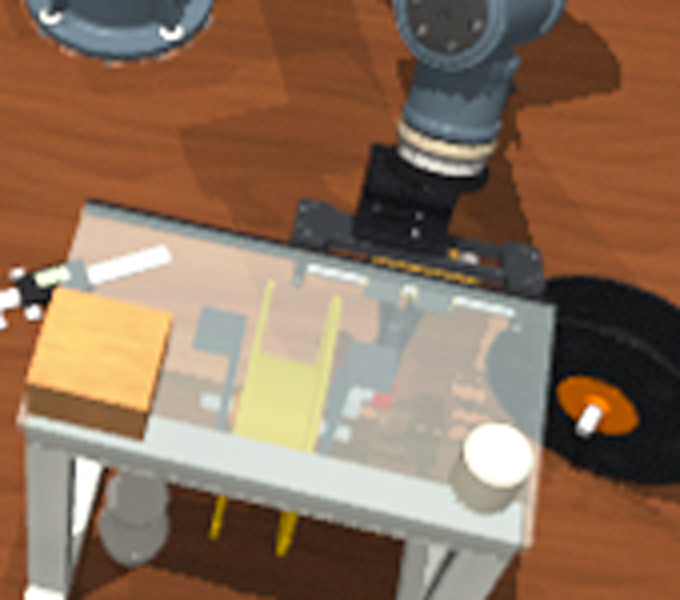

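Run:
```python
from kin import *
base=(p_,R_); R=tool(60)
g=np.array([-76,0,218.]); t=W(g)+R[:,0]*.019
for d in(.11,.0): print(loc(t-R[:,0]*d),row(t-R[:,0]*d,R,base),ik(t-R[:,0]*d,R,s_['joint_positions'])[0].round(1))
```

```text
[-1.21500000e+02  1.47464987e-14  2.96808312e+02] (array([-0.1261, -0.0261, -0.0759]), array([-0. ,  0.1,  0.2])) [ 18.1  10.1 109.3 -20.4  34.4 -52.5]
[-6.65000000e+01  2.53257748e-14  2.01545517e+02] (array([-0.0161, -0.0256, -0.0761]), array([-0. ,  0.1,  0.2])) [ 15.3  22.6 110.5 -29.2  20.9 -44.6]
```

{"op": "play_rows", "data": {
  "rows": [
    [[-0.015,0,0,0,0,0,0],[-0.06,0,0,0,0,0,0],[-0.11,0,0,0,0,0,0.02],[-0.135,0,0,0,0,0,0.08],[-0.133,0,-0.04,0,0,0,0.08],[-0.133,0,-0.077,0,0,0,0.08],[-0.133,0,-0.077,0,0,0,0.08]]
  ]
}}

```text
time_s: 6.65
position: [0.4621, 0.2096, 0.2835]
tcp_rot: [[0.494, -0.864, 0.096], [-0.05, 0.082, 0.995], [-0.868, -0.496, -0.003]]
force: [0.4, 0.2, 0.6]
opening: 0.373
```

Run:
```python
from kin import *
print(s_['time_s'],s_['joint_positions'].round(1),loc(p_),s_['force'],s_['opening'])
base=(p_,R_); R=tool(60)
g=np.array([-76,0,218.]); t=W(g)+R[:,0]*.019
for d in(.11,.0): print(loc(t-R[:,0]*d),row(t-R[:,0]*d,R,base),ik(t-R[:,0]*d,R,s_['joint_positions'])[0].round(1))
t=snap('top','t4')['pixels'][:,:,::-1]
cv2.imwrite('pics/t4c.png',cv2.resize(t[130:240,190:330],None,fx=5,fy=5,interpolation=cv2.INTER_CUBIC))
t=snap('scene','s4')['pixels'][:,:,::-1]
cv2.imwrite('pics/s4c.png',cv2.resize(t[130:280,300:470],None,fx=4,fy=4,interpolation=cv2.INTER_CUBIC))
```

```text
6.65 [ 19.    9.5 112.7 -22.9  32.4 -48.9] [-145.82273414   -5.46660603  283.51773791] [0.35698739 0.21460772 0.61594625] 0.37313055660329425
[-1.21500000e+02  1.47464987e-14  2.96808312e+02] (array([ 0.0005, -0.0277,  0.0056]), array([-0.3, -0.3, -0.2])) [ 18.1  10.1 109.3 -20.4  34.4 -52.5]
[-6.65000000e+01  2.53257748e-14  2.01545517e+02] (array([ 0.1105, -0.0281,  0.0062]), array([-0.3, -0.3, -0.2])) [ 15.3  22.6 110.5 -29.2  20.9 -44.6]
```

View pics/t4c.png

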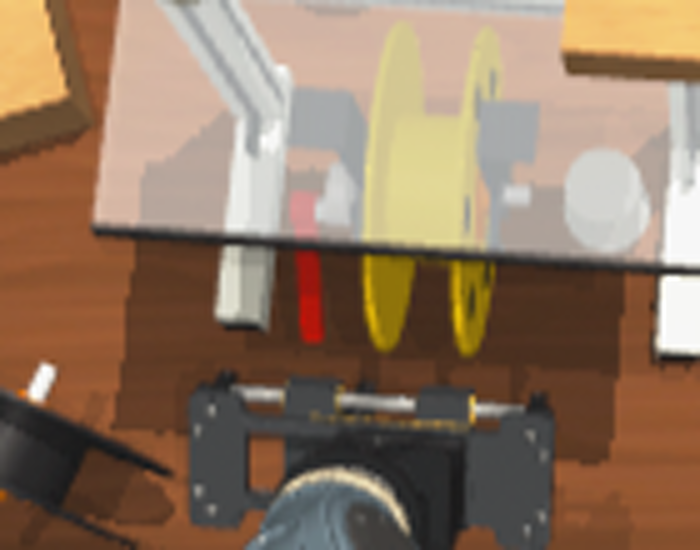

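View pics/s4c.png

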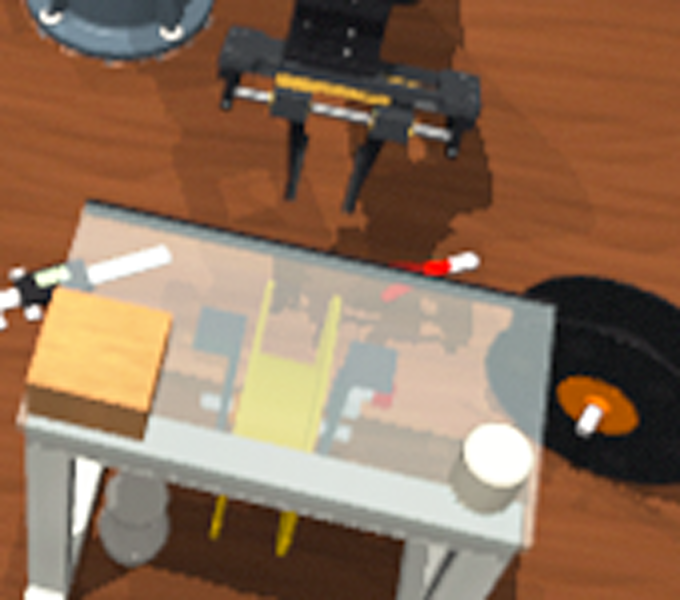

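Run:
```python
from ov import *
draw('top','pics/t4.png',(190,130,330,240),5,'pics/o5.png',cam_ang=-46)
```

```text
(no output)
```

View pics/o5.png

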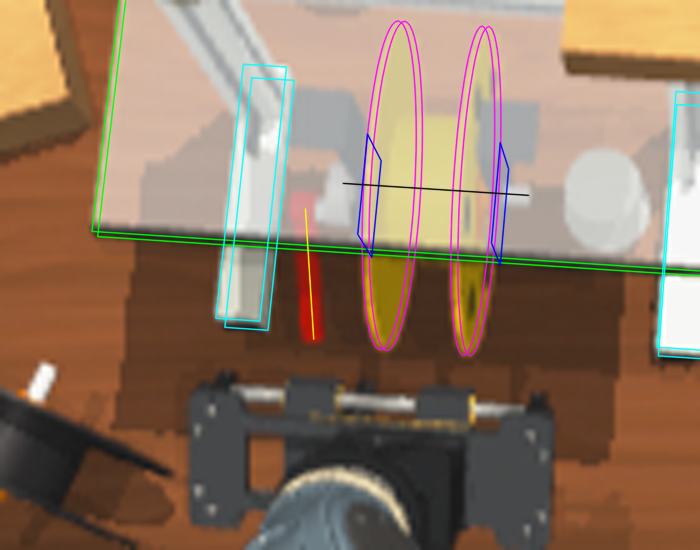

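{"op": "play_rows", "data": {
  "rows": [
    [[0.0,-0.014,0.0058,-0.3,-0.3,-0.2,0.08],[0.0,-0.0279,0.0058,-0.3,-0.3,-0.2,0.08],[0.0,-0.0279,0.0058,-0.3,-0.3,-0.2,0.08],[0.0,-0.0279,0.0058,-0.3,-0.3,-0.2,0.08],[0.0,-0.0279,0.0058,-0.3,-0.3,-0.2,0.08],[0.0,-0.0279,0.0058,-0.3,-0.3,-0.2,0.08]]
  ]
}}

```text
time_s: 7.35
position: [0.4884, 0.2173, 0.2987]
tcp_rot: [[0.501, -0.861, 0.083], [-0.04, 0.072, 0.997], [-0.864, -0.503, 0.002]]
force: [-0.7, 0.9, -0.5]
opening: 0.904
```

Run:
```python
from kin import *
print(loc(p_),s_['opening'])
base=(p_,R_); R=tool(60)
g=np.array([-76,0,218.]); t=W(g)+R[:,0]*.019
for d in(.0,): print(loc(t-R[:,0]*d),row(t-R[:,0]*d,R,base))
```

```text
[-120.32195967    4.61217675  298.65441677] 0.904055220416561
[-6.65000000e+01  2.53257748e-14  2.01545517e+02] (array([ 0.111 ,  0.0023, -0.0051]), array([0.2, 0.3, 0.2]))
```

{"op": "play_rows", "data": {
  "rows": [
    [[0.02,0.002,-0.005,0.2,0.3,0.2,0.08],[0.045,0.002,-0.005,0.2,0.3,0.2,0.08],[0.07,0.002,-0.005,0.2,0.3,0.2,0.08],[0.09,0.002,-0.005,0.2,0.3,0.2,0.08],[0.105,0.002,-0.005,0.2,0.3,0.2,0.08],[0.111,0.002,-0.005,0.2,0.3,0.2,0.08],[0.111,0.002,-0.005,0.2,0.3,0.2,0.08],[0.111,0.002,-0.005,0.2,0.3,0.2,0.08]]
  ]
}}

```text
time_s: 8.15
position: [0.5428, 0.2082, 0.2029]
tcp_rot: [[0.5, -0.862, 0.089], [-0.044, 0.077, 0.996], [-0.865, -0.502, -0.0]]
force: [0.4, -0.4, 0.5]
opening: 0.923
```

Run:
```python
from kin import *
print(s_['time_s'],s_['joint_positions'].round(1),loc(p_),s_['force'],s_['opening'], Rn.from_matrix(R_.T@tool(60)).as_rotvec(degrees=True))
t=snap('top','t5')['pixels'][:,:,::-1]
cv2.imwrite('pics/t5c.png',cv2.resize(t[130:240,190:330],None,fx=5,fy=5,interpolation=cv2.INTER_CUBIC))
t=snap('scene','s5')['pixels'][:,:,::-1]
cv2.imwrite('pics/s5c.png',cv2.resize(t[130:280,300:470],None,fx=4,fy=4,interpolation=cv2.INTER_CUBIC))
```

```text
8.15 [ 15.3  22.5 110.3 -29.1  21.1 -44.8] [-65.37507795   0.29281488 202.93736011] [ 0.39889015 -0.36706009  0.54552117] 0.9228480453475657 [0.01325795 0.00199151 0.1003256 ]
```

View pics/t5c.png

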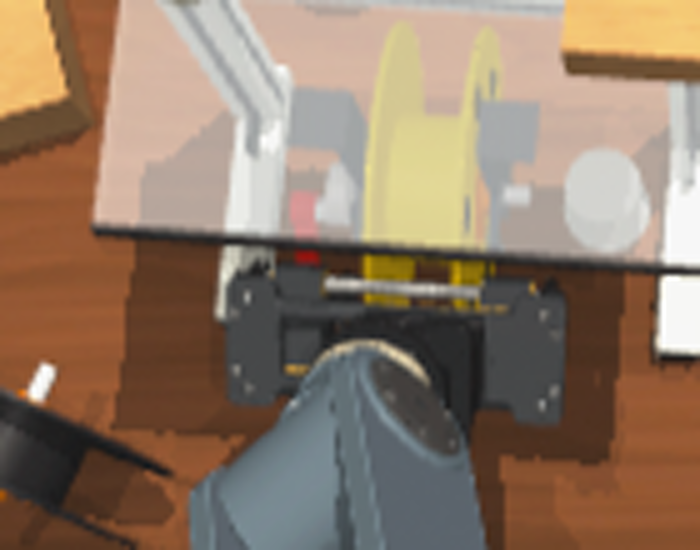

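View pics/s5c.png

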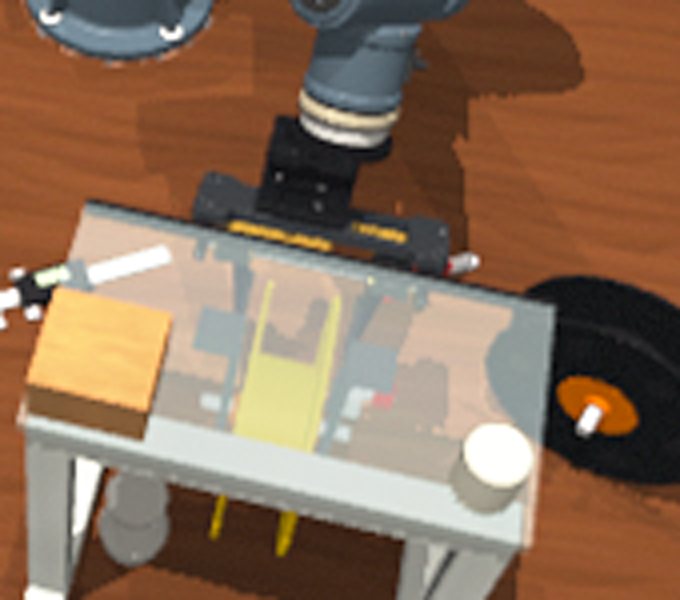

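{"op": "play_rows", "data": {
  "rows": [
    [[0,0,0,0,0,0,0.06],[0,0,0,0,0,0,0.05],[0,0,0,0,0,0,0.04],[0,0,0,0,0,0,0.03],[0,0,0,0,0,0,0.03],[0,0,0,0,0,0,0.03],[0,0,0,0,0,0,0.03],[0,0,0,0,0,0,0.03]]
  ]
}}

```text
time_s: 9.05
position: [0.5428, 0.2078, 0.2026]
tcp_rot: [[0.499, -0.862, 0.089], [-0.045, 0.077, 0.996], [-0.865, -0.501, -0.001]]
force: [-2.5, -0.7, 3.3]
opening: 0.63
```

Run:
```python
from kin import *
print(s_['time_s'],loc(p_),s_['force'],s_['moment'],s_['opening'])
R=tool(60)
for d in((0,0,6),(-10,0,6),(-19,0,6),(-19,0,-45)):
    print(d,*row(p_+Rz(PO[0][2])@np.array(d)/1e3,R_))
```

```text
9.05 [-6.53186082e+01 -3.88524347e-02  2.02594930e+02] [-2.51937431 -0.6680927   3.29604445] [-0.20860465  0.29791598 -0.15583697] 0.6295278142815829
(0, 0, 6) [-0.0052 -0.003  -0.    ] [0. 0. 0.]
(-10, 0, 6) [-0.0102  0.0056 -0.    ] [0. 0. 0.]
(-19, 0, 6) [-0.0147  0.0134 -0.    ] [0. 0. 0.]
(-19, 0, -45) [0.0294 0.039  0.    ] [0. 0. 0.]
```

{"op": "play_rows", "data": {
  "rows": [
    [[-0.002,-0.001,0,0,0,0,0.03],[-0.004,-0.0023,0,0,0,0,0.03],[-0.006,-0.0035,0,0,0,0,0.03],[-0.006,-0.0035,0,0,0,0,0.03],[-0.006,-0.0035,0,0,0,0,0.03]]
  ]
}}

```text
time_s: 9.55
position: [0.5428, 0.208, 0.2093]
tcp_rot: [[0.499, -0.862, 0.089], [-0.045, 0.077, 0.996], [-0.866, -0.501, -0.0]]
force: [-0.8, -0.7, -3.1]
opening: 0.629
```

Run:
```python
from kin import *
print(s_['time_s'],loc(p_),s_['force'],s_['moment'],s_['opening'])
t=snap('top','t6')['pixels'][:,:,::-1]
cv2.imwrite('pics/t6c.png',cv2.resize(t[130:240,190:330],None,fx=5,fy=5,interpolation=cv2.INTER_CUBIC))
t=snap('scene','s6')['pixels'][:,:,::-1]
from ov import *
draw('scene','pics/s6.png',(300,160,450,300),5,'pics/s6c.png',cam_ang=-46)
```

```text
9.55 [-6.53502947e+01  1.59010887e-01  2.09325623e+02] [-0.78833233 -0.65512271 -3.11206123] [ 0.09347731  0.81790168 -0.02504979] 0.6290828984267169
```

View pics/s6c.png

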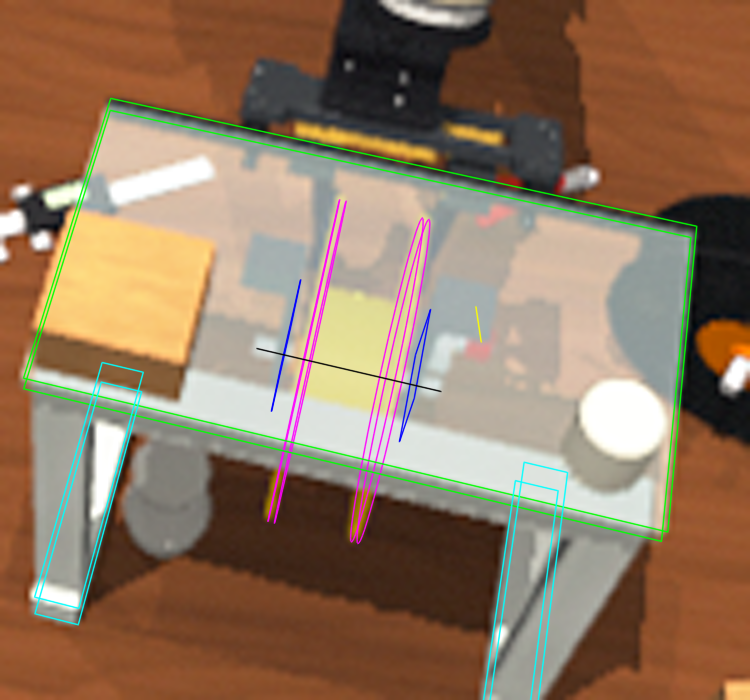

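{"op": "play_rows", "data": {
  "rows": [
    [[-0.002,0.0034,0,0,0,0,0.03],[-0.004,0.0068,0,0,0,0,0.03],[-0.006,0.0102,0,0,0,0,0.03],[-0.008,0.0136,0,0,0,0,0.03],[-0.0097,0.0168,0,0,0,0,0.03],[-0.0097,0.0168,0,0,0,0,0.03],[-0.0097,0.0168,0,0,0,0,0.03]]
  ]
}}

```text
time_s: 10.35
position: [0.5237, 0.2099, 0.2096]
tcp_rot: [[0.5, -0.862, 0.089], [-0.044, 0.077, 0.996], [-0.865, -0.502, -0.0]]
force: [-0.1, -0.0, -2.7]
opening: 0.63
```

Run:
```python
from kin import *
print(s_['time_s'],loc(p_),s_['force'],s_['moment'],s_['opening'])
from ov import *
import ov
snap('top','t7');snap('scene','s7')
ov.h=np.r_[W((-19.5,0,0))[:2],PO[0][2]]
draw('scene','pics/s7.png',(300,160,450,300),5,'pics/s7c.png',cam_ang=-46)
draw('top','pics/t7.png',(190,110,330,220),5,'pics/t7c.png',cam_ang=-46)
```

```text
10.35 [-84.47583385   0.2870617  209.63503822] [-0.05839804 -0.00588161 -2.70992182] [ 0.10841603  0.77399291 -0.00394588] 0.63022142399391
```

View pics/s7c.png

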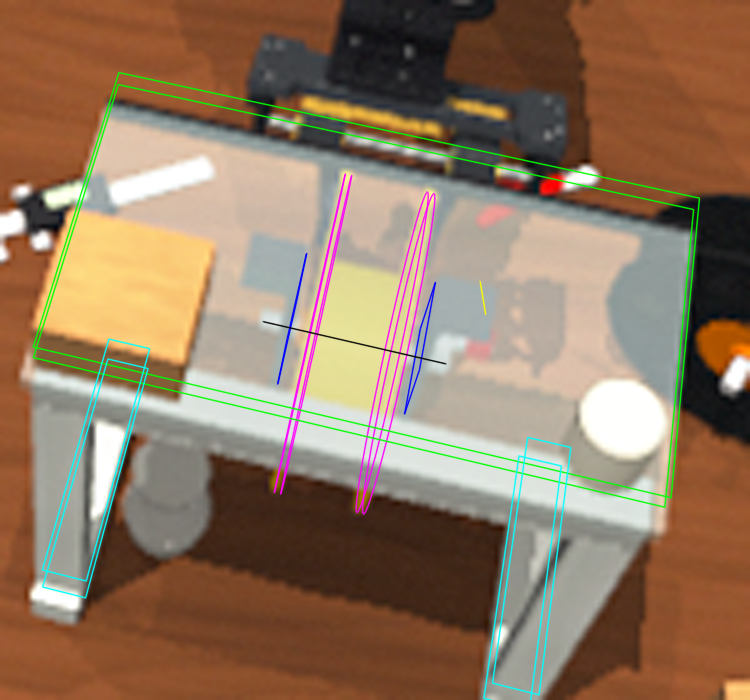

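View pics/t7c.png

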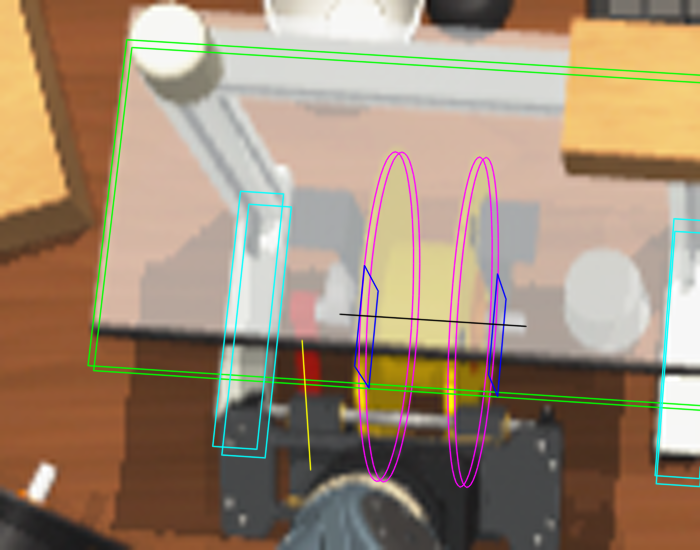

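{"op": "play_rows", "data": {
  "rows": [
    [[0.0043,0.0025,0,0,0,0,0.03],[0.0087,0.005,0,0,0,0,0.03],[0.013,0.0075,0,0,0,0,0.03],[0.0173,0.01,0,0,0,0,0.03],[0.0173,0.01,0,0,0,0,0.03],[0.0173,0.01,0,0,0,0,0.03]]
  ]
}}

```text
time_s: 11.05
position: [0.5236, 0.2097, 0.1891]
tcp_rot: [[0.499, -0.862, 0.089], [-0.045, 0.077, 0.996], [-0.866, -0.501, -0.0]]
force: [-0.9, -0.2, -3.4]
opening: 0.632
```

{"op": "play_rows", "data": {
  "rows": [
    [[0.0043,0.0025,0,0,0,0,0.03],[0.0087,0.005,0,0,0,0,0.03],[0.013,0.0075,0,0,0,0,0.03],[0.0173,0.01,0,0,0,0,0.03],[0.0216,0.0125,0,0,0,0,0.03],[0.026,0.015,0,0,0,0,0.03],[0.0295,0.017,0,0,0,0,0.03],[0.0295,0.017,0,0,0,0,0.03],[0.0295,0.017,0,0,0,0,0.03]]
  ]
}}

```text
time_s: 11.95
position: [0.5238, 0.2098, 0.1553]
tcp_rot: [[0.499, -0.862, 0.089], [-0.044, 0.077, 0.996], [-0.865, -0.501, -0.0]]
force: [0.6, 0.8, -3.2]
opening: 0.629
```

Run:
```python
from kin import *
print(s_['time_s'],loc(p_),s_['force'],s_['moment'],s_['opening'],s_['joint_positions'].round(1))
snap('top','t8');snap('scene','s8')
for n in('t8','s8'):
    im=cv2.imread(f'pics/{n}.png'); im=im[100:230,185:345] if n=='t8' else im[150:310,290:450]
    cv2.imwrite(f'pics/{n}c.png',cv2.resize(im,None,fx=3.7,fy=3.7,interpolation=cv2.INTER_CUBIC))
```

```text
11.95 [-84.39588996   0.24006065 155.29510469] [ 0.55398669  0.79744897 -3.22636106] [ 0.07626873  0.75624167 -0.03000653] 0.6294383521243351 [ 16.2  27.  114.9 -47.5  14.3 -24.8]
```

View pics/s8c.png

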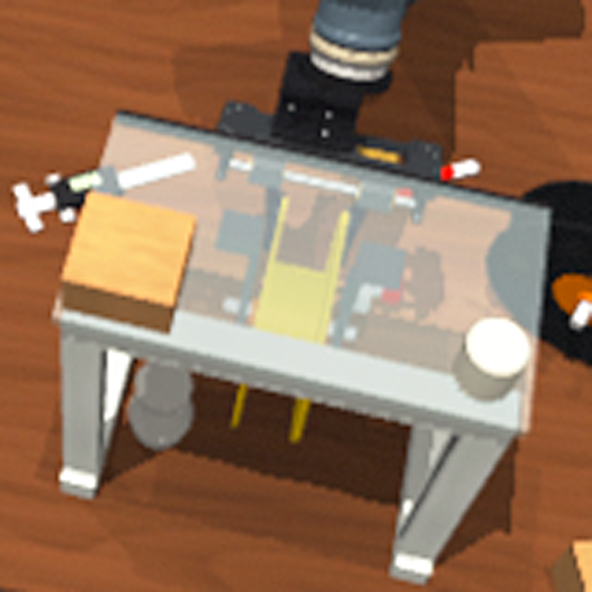

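View pics/t8c.png

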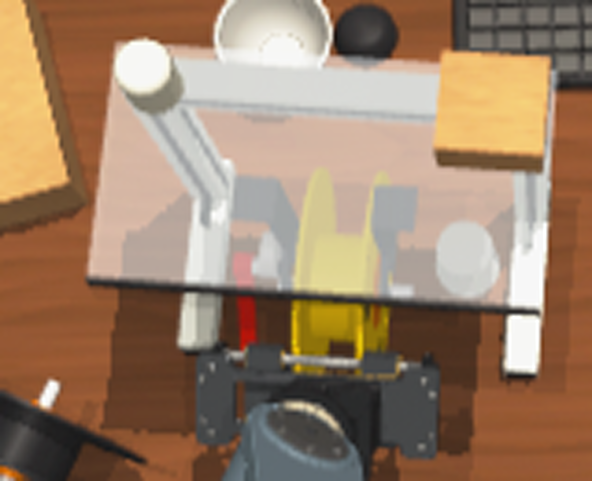

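```bash
cat >> kin.py <<'E'
OFF=tool(60).T@(np.array(W((0,0,200)))-W((-65.32,-0.04,202.6)))  # spool centre in tool frame
def tcp_for(c,R): return np.asarray(c)-R@OFF
E
python3 - <<'E'
from kin import *
print(OFF)
q=s_['joint_positions']
for x,z,b,ex in [(-60,152,60,0),(-100,152,60,0),(-140,152,60,0),(-180,152,60,0),(-180,152,70,0),(-180,230,60,0),(-180,260,60,0),(-180,260,60,-15)]:
    R=tool(b,0,np.radians(ex)); c=W((x,0,z)); t=tcp_for(c,R); q1,e=ik(t,R,q); print(x,z,b,ex,c.round(3),t.round(3),q1.round(0),round(e,2)); q=q1
print('rack')
q0=[-30,20,110,30,30,-100]
for y,z,b in [(65,250,60),(65,134,60),(65,134,50),(65,134,70)]:
    R=tool(b,1); c=W((0,y,z),1); t=tcp_for(c,R)
    for qq in (q0,q):
        q1,e=ik(t,R,qq); print(y,z,b,c.round(3),t.round(3),q1.round(0),round(e,2))
E
```

```text
[ 3.49116660e-02 -5.52687794e-02  4.00000000e-05]
-60 152 60 0 [0.548 0.207 0.152] [0.483 0.213 0.155] [ 18.  25. 119. -58.  14. -12.] 0.0
-100 152 60 0 [0.508 0.211 0.152] [0.443 0.217 0.155] [ 21.  24. 123. -69.  14.   1.] 0.0
-140 152 60 0 [0.468 0.214 0.152] [0.403 0.22  0.155] [ 24.  23. 127. -78.  14.  13.] 0.0
-180 152 60 0 [0.429 0.218 0.152] [0.363 0.224 0.155] [ 28.  22. 131. -85.  16.  24.] 0.0
-180 152 70 0 [0.429 0.218 0.152] [0.365 0.224 0.166] [ 23.  18. 124. -26.  22. -39.] 0.0
-180 230 60 0 [0.429 0.218 0.23 ] [0.363 0.224 0.233] [ 28.  10. 125. -40.  25. -23.] 0.0
-180 260 60 0 [0.429 0.218 0.26 ] [0.363 0.224 0.263] [ 28.   6. 122. -33.  30. -31.] 0.0
-180 260 60 -15 [0.429 0.218 0.26 ] [0.367 0.24  0.263] [ 35.  10. 116. -38.  42.  -8.] 0.0
rack
65 250 60 [ 0.582 -0.154  0.25 ] [ 0.517 -0.161  0.253] [ -42.   14.  113.   37.   38. -164.] 0.0
65 250 60 [ 0.582 -0.154  0.25 ] [ 0.517 -0.161  0.253] [ -42.   14.  113.   37.   38. -164.] 0.0
65 134 60 [ 0.582 -0.154  0.134] [ 0.517 -0.161  0.137] [ -42.   28.  120.   64.   24. -195.] 0.0
65 134 60 [ 0.582 -0.154  0.134] [ 0.517 -0.161  0.137] [ -42.   28.  120.   64.   24. -195.] 0.0
65 134 50 [ 0.582 -0.154  0.134] [ 0.518 -0.161  0.125] [ -47.   33.  126.  101.   31. -238.] 0.0
65 134 50 [ 0.582 -0.154  0.134] [ 0.518 -0.161  0.125] [ -47.   33.  126. -259.   31.  122.] 0.0
65 134 70 [ 0.582 -0.154  0.134] [ 0.519 -0.16   0.148] [ -37.   26.  112.   28.   30. -155.] 0.0
65 134 70 [ 0.582 -0.154  0.134] [ 0.519 -0.16   0.148] [ -37.   26.  112.   28.   30. -155.] 0.0
```

```bash
cat > plan.py <<'E'
from kin import *
def hang(x,z,b,ex=0): R=tool(b,0,np.radians(ex)); return W((x,0,z)),R
def wld(c,b,yaw):
    R=Rz(yaw-PO[0][2])@tool(b,0); return np.array(c),R
yh,yr=PO[0][2],PO[1][2]
cr=W((0,65,0),1)
WP=[hang(-60,152,60),hang(-100,152,64),hang(-140,154,70),hang(-180,158,75),hang(-195,230,80),
 wld((.40,.16,.25),80,yh),wld((.40,.08,.25),80,yh/2),wld((.40,0,.25),80,0),wld((.41,-.08,.25),82,yr/2),wld((.45,-.14,.25),84,yr),
 wld((.52,cr[1]+0,.25),85,yr),wld((cr[0],cr[1],.25),85,yr),wld((cr[0],cr[1],.16),85,yr),wld((cr[0],cr[1],.134),85,yr)]
if __name__=='__main__':
    q=s_['joint_positions']
    for c,R in WP:
        t=tcp_for(c,R); q1,e=ik(t,R,q); 
        print(c.round(3),t.round(3),q1.round(0),round(e,2),'dq',np.abs(q1-q).max().round(), 'OUT' if ((q1<lo)|(q1>hi)).any() else ''); q=q1
E
python3 plan.py
```

```text
[0.548 0.207 0.152] [0.483 0.213 0.155] [ 18.  25. 119. -58.  14. -12.] 0.0 dq 13.0 
[0.508 0.211 0.152] [0.444 0.217 0.159] [ 20.  23. 121. -40.  16. -28.] 0.0 dq 18.0 
[0.468 0.214 0.154] [0.405 0.22  0.168] [ 20.  20. 120. -22.  23. -46.] 0.0 dq 19.0 
[0.429 0.218 0.158] [0.366 0.224 0.177] [ 21.  17. 120. -13.  30. -53.] 0.0 dq 8.0 
[0.414 0.219 0.23 ] [0.353 0.225 0.255] [ 20.   8. 113.  -6.  50. -61.] 0.0 dq 20.0 
[0.4  0.16 0.25] [0.34  0.165 0.275] [ 11.   2. 116.  -4.  52. -72.] 0.0 dq 10.0 
[0.4  0.08 0.25] [0.34  0.083 0.275] [ -5.  -1. 120.   1.  52. -93.] 0.0 dq 21.0 
[0.4  0.   0.25] [ 0.34  -0.     0.275] [ -23.   -3.  121.    5.   53. -115.] 0.0 dq 22.0 
[ 0.41 -0.08  0.25] [ 0.35  -0.083  0.277] [ -36.    1.  117.    6.   56. -132.] 0.0 dq 16.0 
[ 0.45 -0.14  0.25] [ 0.392 -0.146  0.279] [ -39.    7.  109.    5.   60. -137.] 0.0 dq 8.0 
[ 0.52  -0.154  0.25 ] [ 0.462 -0.16   0.28 ] [ -34.   14.  100.    4.   63. -132.] 0.0 dq 9.0 
[ 0.582 -0.154  0.25 ] [ 0.524 -0.16   0.28 ] [ -30.   19.   93.    3.   65. -127.] 0.0 dq 7.0 
[ 0.582 -0.154  0.16 ] [ 0.524 -0.16   0.19 ] [ -30.   25.   99.    4.   52. -128.] 0.0 dq 13.0 
[ 0.582 -0.154  0.134] [ 0.524 -0.16   0.164] [ -30.   27.  100.    4.   49. -129.] 0.0 dq 4.0
```

```bash
cat > gen.py <<'E'
from plan import *
import sys
def gen(wps,ns):
    base=(p_,R_); c0=p_+R_@OFF; Rp=R_
    for (c,R),n in zip(wps,ns):
        rv=Rn.from_matrix(Rp.T@R).as_rotvec()
        for k in range(1,n+1):
            cc=c0+(c-c0)*k/n; RR=Rp@Rn.from_rotvec(rv*k/n).as_matrix()
            a,b=row(tcp_for(cc,RR),RR,base); print(list(a.round(4).tolist())+b.tolist()+[.03],',')
        c0,Rp=c,R
E
python3 - <<'E'
from gen import *
print(s_['time_s']); gen(WP[:4],[2,3,3,3])
E
```

```text
12.05
[-0.0099, 0.018, -0.0002, 0.0, 0.0, 0.1, 0.03] ,
[-0.0197, 0.036, -0.0003, 0.0, 0.0, 0.1, 0.03] ,
[-0.0277, 0.0467, -0.0003, 0.0, 0.0, 1.4, 0.03] ,
[-0.0356, 0.0574, -0.0003, 0.0, 0.0, 2.8, 0.03] ,
[-0.0436, 0.0681, -0.0003, 0.0, 0.0, 4.1, 0.03] ,
[-0.0526, 0.0779, -0.0003, 0.0, 0.0, 6.1, 0.03] ,
[-0.0617, 0.0876, -0.0003, 0.0, 0.0, 8.1, 0.03] ,
[-0.0706, 0.0973, -0.0003, 0.0, 0.0, 10.1, 0.03] ,
[-0.0799, 0.1069, -0.0003, 0.0, 0.0, 11.8, 0.03] ,
[-0.0891, 0.1164, -0.0003, 0.0, 0.0, 13.4, 0.03] ,
[-0.0982, 0.1259, -0.0003, 0.0, 0.0, 15.1, 0.03] ,
```

{"op": "play_rows", "data": {
  "rows": [
    [[-0.006,0.01,0,0,0,0,0.03],[-0.013,0.022,0,0,0,0,0.03],[-0.02,0.036,0,0,0,0.1,0.03],[-0.028,0.047,0,0,0,1.4,0.03],[-0.036,0.0575,0,0,0,2.8,0.03],[-0.0436,0.068,0,0,0,4.1,0.03],[-0.0526,0.078,0,0,0,6.1,0.03],[-0.0617,0.0876,0,0,0,8.1,0.03],[-0.0706,0.0973,0,0,0,10.1,0.03],[-0.08,0.107,0,0,0,11.8,0.03],[-0.089,0.1164,0,0,0,13.4,0.03],[-0.098,0.126,0,0,0,15.1,0.03]]
  ]
}}

```text
time_s: 13.25
position: [0.366, 0.2239, 0.1777]
tcp_rot: [[0.257, -0.962, 0.089], [-0.022, 0.086, 0.996], [-0.966, -0.258, 0.0]]
force: [-0.4, -0.3, -3.4]
opening: 0.628
```

Run:
```python
from gen import *
print(s_['time_s'],loc(p_),s_['force'],s_['opening'],s_['joint_positions'].round(1))
snap('scene','s9');snap('top','t9'); gen(WP[4:8],[4,3,3,3])
```

```text
13.25 [-242.87499841    0.30037466  177.72591155] [-0.36065589 -0.34115034 -3.40958603] 0.6281048141438355 [ 21.2  16.7 120.5 -13.2  30.  -53. ]
[-0.0195, -0.0019, -0.0001, 0.0, 0.0, 1.2, 0.03] ,
[-0.0389, -0.0038, -0.0002, 0.0, 0.0, 2.5, 0.03] ,
[-0.0583, -0.0058, -0.0002, 0.0, 0.0, 3.7, 0.03] ,
[-0.0777, -0.0077, -0.0003, 0.0, 0.0, 5.0, 0.03] ,
[-0.0849, -0.0068, -0.0204, 0.0, 0.0, 5.0, 0.03] ,
[-0.092, -0.0058, -0.0405, 0.0, 0.0, 5.0, 0.03] ,
[-0.0992, -0.0049, -0.0606, 0.0, 0.0, 5.0, 0.03] ,
[-0.0986, -0.0072, -0.0881, -0.8, -0.2, 5.0, 0.03] ,
[-0.098, -0.0095, -0.1156, -1.7, -0.3, 5.0, 0.03] ,
[-0.0974, -0.0118, -0.143, -2.5, -0.5, 5.0, 0.03] ,
[-0.0968, -0.0141, -0.1705, -3.3, -0.7, 5.0, 0.03] ,
[-0.0961, -0.0165, -0.1979, -4.1, -0.9, 5.0, 0.03] ,
[-0.0955, -0.0188, -0.2254, -5.0, -1.1, 5.0, 0.03] ,
```

View pics/s9.png

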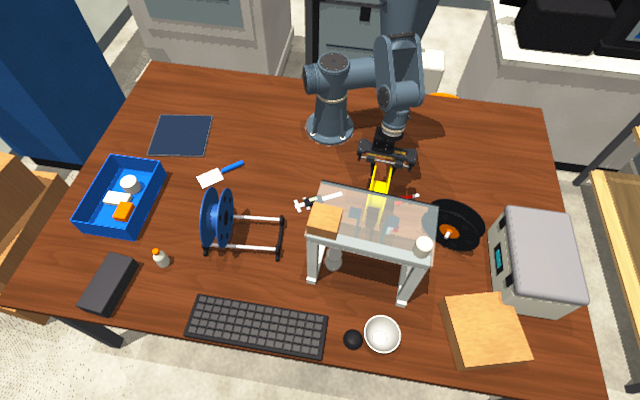

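View pics/t9.png

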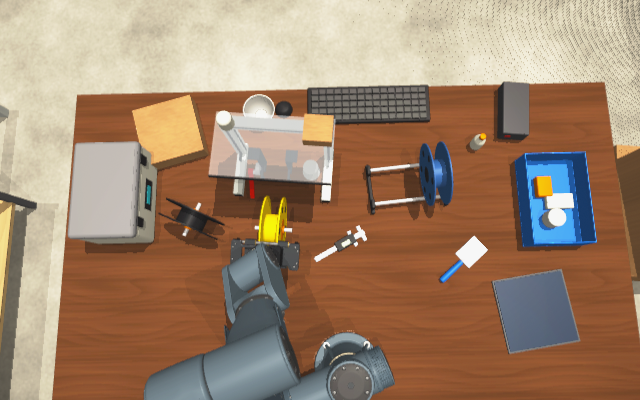

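{"op": "play_rows", "data": {
  "rows": [
    [[-0.015,0.006,0,0,0,1,0.03],[-0.035,0.006,0,0,0,2.5,0.03],[-0.055,0.002,0,0,0,3.7,0.03],[-0.0777,-0.0077,0,0,0,5,0.03],[-0.085,-0.007,-0.02,0,0,5,0.03],[-0.092,-0.006,-0.04,0,0,5,0.03],[-0.099,-0.005,-0.06,0,0,5,0.03],[-0.0986,-0.007,-0.088,-0.8,-0.2,5,0.03],[-0.098,-0.0095,-0.1156,-1.7,-0.3,5,0.03],[-0.0974,-0.012,-0.143,-2.5,-0.5,5,0.03],[-0.0968,-0.014,-0.17,-3.3,-0.7,5,0.03],[-0.0961,-0.0165,-0.19,-4.1,-0.9,5,0.03]]
  ]
}}

```text
time_s: 14.55
position: [0.3405, 0.0334, 0.2744]
tcp_rot: [[0.175, -0.985, 0.016], [-0.005, 0.016, 1.0], [-0.985, -0.175, -0.003]]
force: [-0.3, -0.4, -2.1]
opening: 0.63
```

Run:
```python
from gen import *
print(s_['time_s'],p_,p_+R_@OFF,s_['force'],s_['opening'],s_['joint_positions'].round(1))
gen(WP[8:12],[4,3,3,2])
```

```text
14.55 [0.34053455 0.0333677  0.2743797 ] [0.40104287 0.03236508 0.24965719] [-0.26690718 -0.38037433 -2.12271832] 0.6295149924744291 [ -15.6   -2.3  120.6    3.1   51.9 -106.4]
[-0.0, -0.003, -0.0291, -0.9, -0.2, 0.5, 0.03] ,
[-0.0001, -0.006, -0.0581, -1.9, -0.4, 1.0, 0.03] ,
[-0.0001, -0.009, -0.0872, -2.8, -0.6, 1.5, 0.03] ,
[-0.0001, -0.012, -0.1163, -3.8, -0.7, 2.1, 0.03] ,
[0.0017, -0.026, -0.137, -4.7, -0.9, 2.7, 0.03] ,
[0.0036, -0.04, -0.1578, -5.7, -1.0, 3.4, 0.03] ,
[0.0054, -0.0539, -0.1785, -6.7, -1.1, 4.0, 0.03] ,
[0.0092, -0.0772, -0.1828, -6.7, -1.1, 4.4, 0.03] ,
[0.013, -0.1005, -0.187, -6.7, -1.0, 4.7, 0.03] ,
[0.0168, -0.1238, -0.1912, -6.7, -1.0, 5.0, 0.03] ,
[0.0222, -0.1543, -0.1907, -6.7, -1.0, 5.0, 0.03] ,
[0.0276, -0.1849, -0.1902, -6.7, -1.0, 5.0, 0.03] ,
```

{"op": "play_rows", "data": {
  "rows": [
    [[0,-0.003,-0.025,-0.9,-0.2,0.5,0.03],[0,-0.006,-0.055,-1.9,-0.4,1,0.03],[0,-0.009,-0.085,-2.8,-0.6,1.5,0.03],[0,-0.012,-0.115,-3.8,-0.7,2.1,0.03],[0.0017,-0.026,-0.137,-4.7,-0.9,2.7,0.03],[0.0036,-0.04,-0.158,-5.7,-1,3.4,0.03],[0.0054,-0.054,-0.1785,-6.7,-1.1,4,0.03],[0.0092,-0.077,-0.183,-6.7,-1.1,4.4,0.03],[0.013,-0.1,-0.187,-6.7,-1,4.7,0.03],[0.0168,-0.124,-0.191,-6.7,-1,5,0.03],[0.022,-0.15,-0.191,-6.7,-1,5,0.03],[0.027,-0.17,-0.191,-6.7,-1,5,0.03]]
  ]
}}

```text
time_s: 15.75
position: [0.5114, -0.1597, 0.277]
tcp_rot: [[0.088, -0.991, -0.102], [0.008, -0.102, 0.995], [-0.996, -0.088, -0.001]]
force: [-0.3, 0.3, -3.6]
opening: 0.625
```

{"op": "play_rows", "data": {
  "rows": [
    [[0.001,-0.01,0,0,0,0,0.03],[0.001,-0.013,0,0,0,0,0.03],[0.001,-0.013,0,0,0,0,0.03],[0.001,-0.013,0,0,0,0,0.03]]
  ]
}}

```text
time_s: 16.15
position: [0.5215, -0.1569, 0.2772]
tcp_rot: [[0.085, -0.991, -0.102], [0.011, -0.102, 0.995], [-0.996, -0.086, 0.002]]
force: [1.1, 0.4, -3.5]
opening: 0.633
```

```bash
cat > ov2.py <<'E'
from plan import *
th=np.linspace(0,2*np.pi,60)
def draw2(n,img,cr,s,out,c,R):
    """overlay spool at centre c with axle dir R[:,2]; and rack"""
    x0,y0,x1,y1=cr; im=cv2.imread(img); im=cv2.resize(im[y0:y1,x0:x1],None,fx=s,fy=s,interpolation=cv2.INTER_CUBIC)
    def L(P,col):
        q=(proj(n,P)-[x0,y0]+.5)*s-.5; cv2.polylines(im,[np.round(q*8).astype(np.int32)],False,col,1,cv2.LINE_AA,3)
    for y in(.0275,-.0275): L(c+y*R[:,2]+.1*(np.cos(th)[:,None]*R[:,0]+np.sin(th)[:,None]*R[:,1]),(255,0,255))
    L([c-.057*R[:,2],c+.057*R[:,2]],(255,255,0))
    for x in(58,-58): L([W((x,-119,45),1),W((x,119,45),1)],(0,255,0))
    for y in(-47.5,-102.5): L(np.array([W((100*np.cos(a),y,134+100*np.sin(a)),1) for a in th]),(0,0,255))
    cv2.imwrite(out,im)
E
python3 - <<'E'
from ov2 import *
c=p_+R_@OFF
print(s_['time_s'],p_,c,loc(c,1),s_['force'],s_['opening'],s_['joint_positions'].round(1))
snap('scene','s10');snap('top','t10')
draw2('top','pics/t10.png',(330,110,490,240),4.8,'pics/o10.png',c,R_)
draw2('scene','pics/s10.png',(170,110,320,270),3.7,'pics/o11.png',c,R_)
E
```

```text
16.15 [ 0.52145907 -0.15687519  0.27717911] [ 0.57920177 -0.15084844  0.24713045] [ -2.53287615  68.29998823 247.13044682] [ 1.11763022  0.43188988 -3.46672225] 0.6331848057885676 [ -30.2   18.5   93.1    3.3   64.5 -127.4]
```

View pics/o10.png

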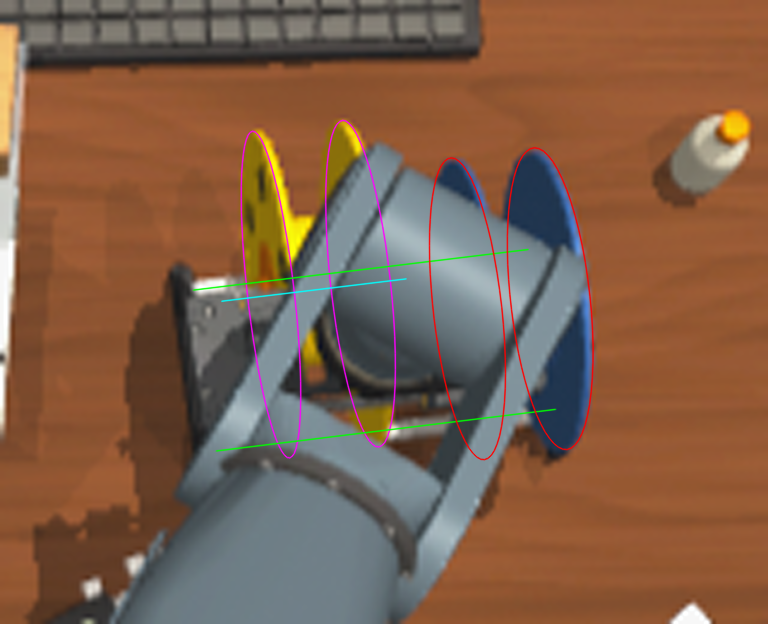

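View pics/o11.png

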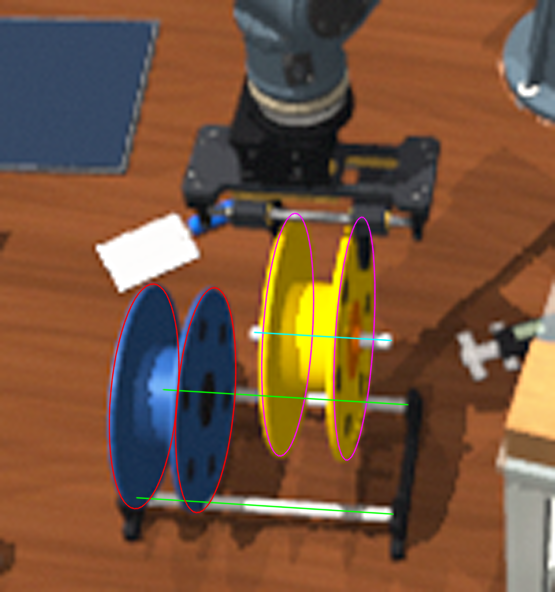

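Run:
```python
from gen import *
R=Rz(yr-yh)@tool(85)
gen([(W((0,67,155),1),R),(W((0,67,142),1),R),(W((0,67,134),1),R)],[7,3,2])
```

```text
[0.0132, 0.0008, -0.0002, 0.0, 0.0, -0.0, 0.03] ,
[0.0264, 0.0016, -0.0004, 0.0, 0.0, -0.0, 0.03] ,
[0.0396, 0.0024, -0.0005, 0.0, 0.0, -0.0, 0.03] ,
[0.0527, 0.0033, -0.0007, 0.0, 0.1, -0.0, 0.03] ,
[0.0659, 0.0041, -0.0009, 0.0, 0.1, -0.0, 0.03] ,
[0.0791, 0.0049, -0.0011, 0.0, 0.1, -0.0, 0.03] ,
[0.0923, 0.0057, -0.0013, 0.0, 0.1, -0.0, 0.03] ,
[0.0966, 0.0061, -0.0013, 0.0, 0.1, -0.0, 0.03] ,
[0.1009, 0.0064, -0.0013, 0.0, 0.1, -0.0, 0.03] ,
[0.1052, 0.0068, -0.0013, 0.0, 0.1, -0.0, 0.03] ,
[0.1092, 0.0072, -0.0013, 0.0, 0.1, -0.0, 0.03] ,
[0.1132, 0.0075, -0.0013, 0.0, 0.1, -0.0, 0.03] ,
```

{"op": "play_rows", "data": {
  "rows": [
    [[0.012,0.001,0,0,0,0,0.03],[0.027,0.0015,-0.0004,0,0,0,0.03],[0.041,0.0024,-0.0005,0,0,0,0.03],[0.055,0.0033,-0.0007,0,0,0,0.03],[0.068,0.0041,-0.0009,0,0,0,0.03],[0.08,0.0049,-0.0011,0,0,0,0.03],[0.09,0.0057,-0.0013,0,0,0,0.03],[0.096,0.0061,-0.0013,0,0,0,0.03],[0.101,0.0064,-0.0013,0,0,0,0.03],[0.105,0.0067,-0.0013,0,0,0,0.03],[0.107,0.007,-0.0013,0,0,0,0.03],[0.107,0.007,-0.0013,0,0,0,0.03]]
  ]
}}

```text
time_s: 17.45
position: [0.525, -0.1579, 0.17]
tcp_rot: [[0.086, -0.991, -0.102], [0.011, -0.102, 0.995], [-0.996, -0.087, 0.002]]
force: [0.9, 0.3, -3.5]
opening: 0.63
```

Run:
```python
from ov2 import *
c=p_+R_@OFF
print(s_['time_s'],p_,c,loc(c,1),s_['force'],s_['opening'])
snap('scene','s11');snap('top','t11')
draw2('top','pics/t11.png',(330,110,490,240),4.8,'pics/o12.png',c,R_)
draw2('scene','pics/s11.png',(170,130,320,270),4.8,'pics/o13.png',c,R_)
```

```text
17.45 [ 0.5249666  -0.15786171  0.1700484 ] [ 0.58274381 -0.15182393  0.14006837] [  0.89160486  66.96936199 140.06836519] [ 0.91097498  0.26455754 -3.49359463] 0.6303243575161385
```

View pics/o13.png

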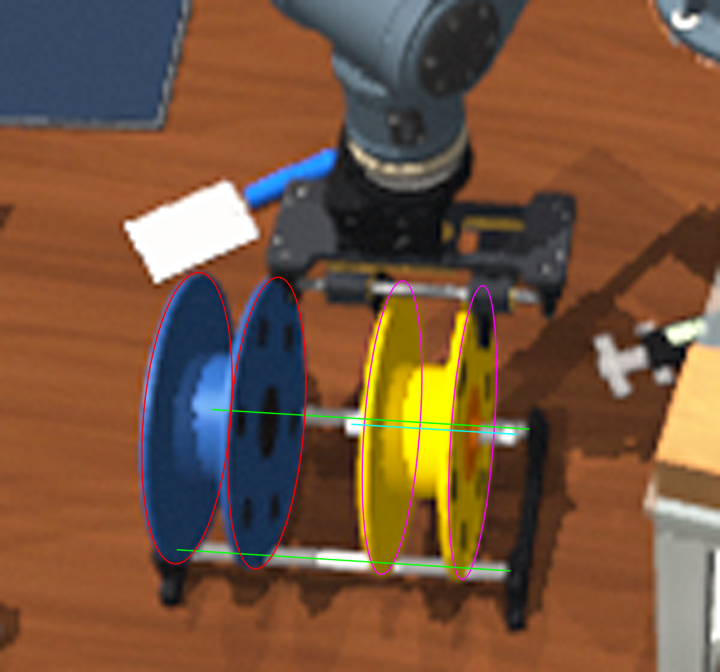

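{"op": "play_rows", "data": {
  "rows": [
    [[0.002,0,0,0,0,0,0.03],[0.004,0,0,0,0,0,0.03],[0.005,0,0,0,0,0,0.03],[0.006,0,0,0,0,0,0.03],[0.006,0,0,0,0,0,0.03]]
  ]
}}

```text
time_s: 18.05
position: [0.5254, -0.1579, 0.1651]
tcp_rot: [[0.087, -0.991, -0.103], [0.01, -0.102, 0.995], [-0.996, -0.087, 0.001]]
force: [-3.3, -0.5, 4.4]
opening: 0.632
```

{"op": "play_rows", "data": {
  "rows": [
    [[0.0,0.001,0,0,0,0,0.03],[0.0,0.0015,0,0,0,0,0.03],[0.0,0.0015,0,0,0,0,0.03],[0.0,0.0015,0,0,0,0,0.03]]
  ]
}}

```text
time_s: 18.45
position: [0.5248, -0.158, 0.1646]
tcp_rot: [[0.088, -0.991, -0.102], [0.01, -0.102, 0.995], [-0.996, -0.089, 0.001]]
force: [-2.2, 1.9, 5.3]
opening: 0.628
```

{"op": "play_rows", "data": {
  "rows": [
    [[0,0,0,0,0,0,0.057],[0,0,0,0,0,0,0.06],[0,0,0,0,0,0,0.066],[0,0,0,0,0,0,0.072],[0,0,0,0,0,0,0.078],[0,0,0,0,0,0,0.08],[0,0,0,0,0,0,0.08],[0,0,0,0,0,0,0.08]]
  ]
}}

```text
time_s: 19.25
position: [0.524, -0.158, 0.164]
tcp_rot: [[0.086, -0.991, -0.102], [0.011, -0.102, 0.995], [-0.996, -0.087, 0.002]]
force: [0.1, 0.1, -0.4]
opening: 0.917
```

Run:
```python
from ov2 import *
c=W((0,66,134),1); R=Rz(yr-yh)@tool(85)
print(s_['time_s'],p_,s_['force'],s_['opening'])
snap('scene','s12');snap('top','t12')
draw2('top','pics/t12.png',(330,110,490,240),4.8,'pics/o14.png',c,R)
draw2('scene','pics/s12.png',(170,130,320,270),4.8,'pics/o15.png',c,R)
```

```text
19.25 [ 0.52400607 -0.15795022  0.16396556] [ 0.10611176  0.1289849  -0.42250005] 0.9167824243418672
```

View pics/o15.png

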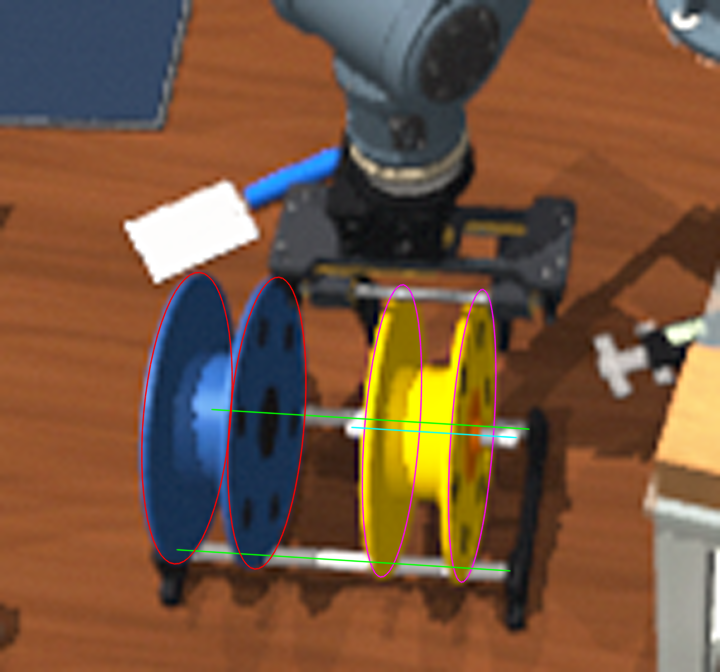

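Released and resting on both bars: the overlay fits the yellow spool to about 1 px. Next I retract straight along the tool axis.

{"op": "play_rows", "data": {
  "rows": [
    [[-0.01,0,0,0,0,0,0.08],[-0.025,0.002,0,0,0,0,0.08],[-0.045,0.005,0,0,0,0,0.08],[-0.07,0.01,0,0,0,0,0.08],[-0.1,0.02,0,0,0,0,0.08],[-0.13,0.04,0,0,0,0,0.08],[-0.15,0.07,0,0,0,0,0.08],[-0.15,0.11,0,0,0,0,0.08],[-0.15,0.15,0,0,0,0,0.08],[-0.15,0.15,0,0,0,0,0.08]]
  ]
}}

```text
time_s: 20.35
position: [0.3579, -0.1732, 0.3003]
tcp_rot: [[0.083, -0.992, -0.1], [0.012, -0.099, 0.995], [-0.996, -0.084, 0.004]]
force: [-0.1, 0.6, -0.3]
opening: 0.92
```

Run:
```python
from ov2 import *
c=W((0,66,134),1); R=Rz(yr-yh)@tool(85)
print(s_['time_s'],p_,s_['force'],s_['opening'])
snap('scene','s13');snap('top','t13')
draw2('top','pics/t13.png',(330,110,490,240),4.8,'pics/o16.png',c,R)
draw2('scene','pics/s13.png',(170,130,320,270),4.8,'pics/o17.png',c,R)
```

```text
20.35 [ 0.35794572 -0.17324209  0.30026383] [-0.10908962  0.59622407 -0.26562662] 0.9195455352370402
```

View pics/o16.png

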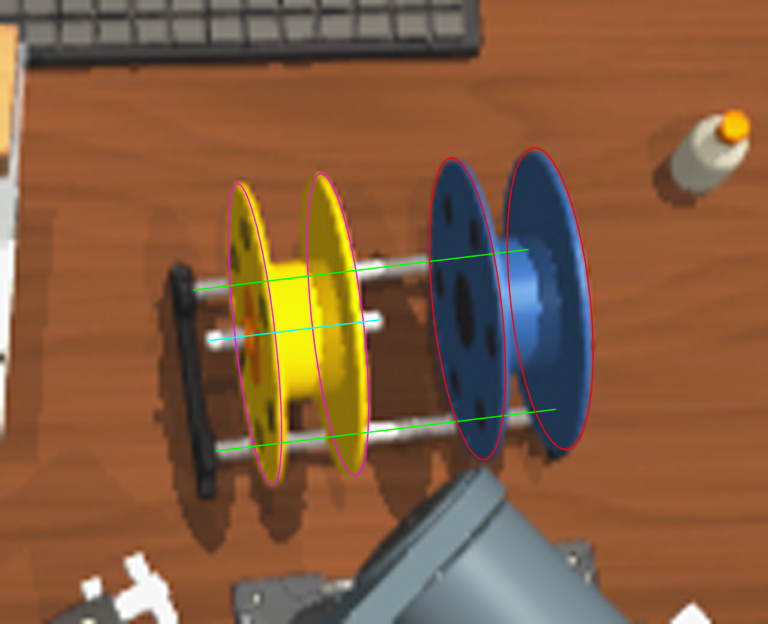

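View pics/o17.png

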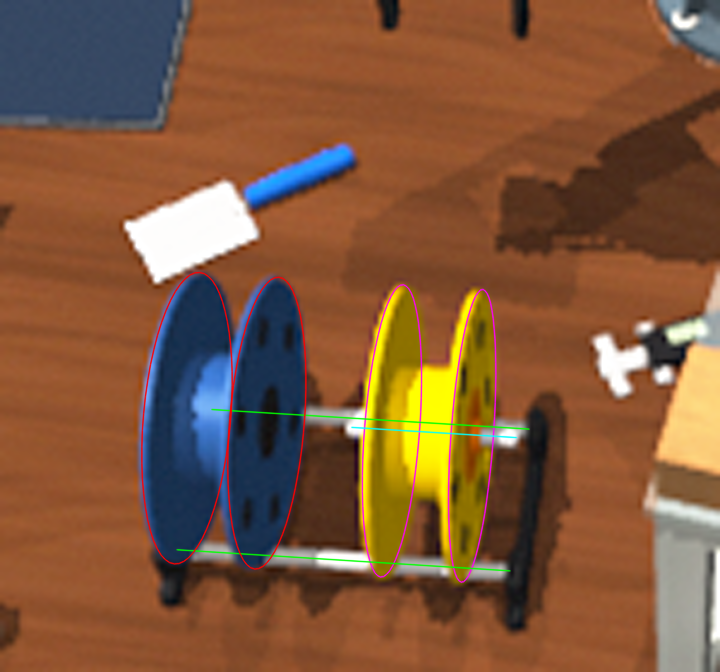

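View pics/t13.png

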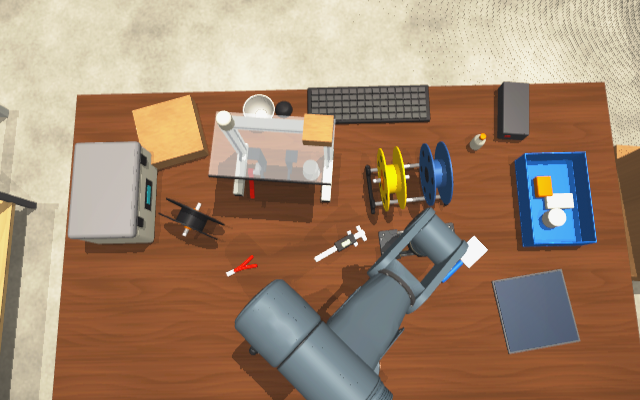

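{"op": "play_rows", "data": {
  "rows": [
    [[0,0,0,0,0,0,0.08],[0,0,0,0,0,0,0.08],[0,0,0,0,0,0,0.08]]
  ]
}}

```text
time_s: 20.75
position: [0.3633, -0.1749, 0.3004]
tcp_rot: [[0.086, -0.991, -0.104], [0.011, -0.103, 0.995], [-0.996, -0.087, 0.002]]
force: [-0.3, -0.8, -0.9]
opening: 0.922
```

```bash
python3 -c "
from rig import *
print(hand_in())"
```

```text
the job is handed in; nothing more can be done
None
```

The job was handed in at about 21 s of the 67 s. The yellow spool, axle still in it, stands on both bars of the empties rack beside the blue one. The hand-in gave no verdict.

- **What I did:** I pushed the cam lever down to its stop and gripped the spool at its front rim. I lifted the axle about 7 mm over the lip, brought it 19 mm forward and lowered it about 54 mm, out of the slots. I then carried it round the front of the shelf, set it on the bars until they bore its weight, released it and backed off.
- **Last checks:**
  - In both cameras the model outline of a spool at rack (0, 66, 134) mm, square to the bars, fits the yellow spool to about 1 pixel.
  - The blue spool matches its starting outline.
  - The lever still looks fully open, and the other things in view look unmoved.
  - The gripper is clear and the measured force is near zero.
- **What went wrong:**
  - The first try at the lever ran into joint 4's limit and stopped partway. I steepened the tool tilt and finished it.
  - Holding the lever against its stop gave about 55 N at the wrist. That is under the 120 N wrist limit, and only the closed fingers were meant to be touching it.

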